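# Draw up a worktop joint with its cam lock

## Task

Take the screwdriver from its wooden block, set its blade in the slot of the cam lock and turn the cam clockwise until it has drawn the loose worktop piece up tight against the clamped one, with no gap left to see. Let the cam do the pulling (do not push the loose piece), turn gently and stop as soon as it goes tight rather than forcing it, then stand the screwdriver back in its block and leave everything else where it lies.

Things in the scene. Friction and masses are not known exactly. Their poses are not given: they have to be found in the camera images.
- panel: Fixed white worktop piece 130 (x) by 140 (y) by 38 mm thick, held at its -y end by two low clamps. Origin on the bench under the middle of the 56 mm square metal plate in its top, where the cam sits; z up. Mating face towards +y, 45 mm from the origin. An open groove 10 mm wide runs from cam to face; two spring pins beside it stand 1.5 mm proud and go flush under 10 N in all.
- rail: Loose white worktop piece 90 (x) by 110 (y) by 38 mm, 0.3 to 0.55 kg, beyond the panel's mating face. Origin on the bench under the middle of its own mating face, y pointing away from the panel. Its bolt reaches through the groove, the cross pin already in the cam. Faces start 2.2 to 3.2 mm apart; drawn up, the origin is at y = 45 mm in the panel's frame (gap = that y minus 45).
- cam: The cam, a steel disc 36 mm across, turning in the panel; stays where left. Its yaw is the panel's within 0.08 rad at the start. Turned clockwise from above it draws the bolt in 6 mm per rad; the faces meet after 0.5 to 1.2 rad (it varies). Torque: 0.15 N m turning free, 0.2 to 0.3 as the spring pins bear, 0.35 to 0.45 as the faces meet, then climbing; 0.7 is forcing it. Origin on the bench.
- cam_slot (a point): The middle of the cam's screwdriver slot at the cam's top face, 38 mm above the bench, flush with the panel. The slot is 19 mm long (this point's x, turning with the cam), 5 mm wide (y) and 7.5 mm deep with a flat floor; z up.
- driver: The screwdriver, upright in its block at any yaw. Origin at the middle of the blade's tip, z up to the handle, x along the blade's width. Blade 16 (x) by 3 (y) mm, shank 8 mm thick, round black guard 34 mm across from 55 to 61 mm above the tip, square wooden handle 26 by 26 mm (flats square to x and y) from 61 to 125 mm above the tip. 0.12 kg.
- driver_handle (a point): The middle of the screwdriver's handle, 95 mm above the blade's tip on its axis; axes as the screwdriver's.
- block: The screwdriver's stand: a fixed wooden block 64 by 64 mm, 62 mm high, with a square hole 21 by 21 mm straight down its middle, parallel to its sides. Origin on the bench under its middle. The guard rests on its top; the blade's tip then hangs 7 mm above the bench.
- tin: A closed paint tin, 74 mm in diameter, 90 mm high, 0.5 kg; leave it alone.
- sander: A cork sanding block, 62 by 36 by 26 mm, lying on the panel behind the cam; leave it alone.
- tape: A roll of masking tape, 100 mm across, 24 mm high; leave it alone.
- knife: A filling knife with a wooden handle, 200 mm long, lying flat; leave it alone.
- brush: A paint brush, 180 mm long, lying flat; leave it alone.
- mug: A white mug, 80 mm across, 90 mm high; leave it alone.
- sample: A white laminate sample square, 90 by 90 by 8 mm; leave it alone.
- offcut: A wooden batten offcut, 150 by 35 by 30 mm; leave it alone.
Things that resemble listed ones, but are neither listed nor needed, are in the scene too. Leave any purple look-alike of the driver alone.

How it is judged:
By the outcome, as a careful person would: the job done as asked, in the order asked, and still so for the second after the job is handed in, with the robot touching nothing.
It also fails if it takes over 72 s, if anything falls off the work surface, if the arm or the gripper's body presses on something with over 40 N, if the wrist force passes 120 N, or if a joint passes its speed limit or range.

## Robot

A 6-joint arm with a two-finger parallel gripper is mounted at the origin on the work surface. World frame = base frame: x ahead of the robot, y to its left, z up, the work surface at z = 0. Lengths are in m, angles in rad, forces in N, time in s.
With the tool pointing down it reaches from about 0.35 to 0.775 m from the base axis. Payload 7.3 kg.
Tool frame: the origin (TCP) lies midway between the tips of the shut fingers; the grasp point (between the pads) lies 19 mm behind it (robot.pinch_z is the distance from the TCP to the grasp point, in m); z points along the fingers, y is the direction in which the jaws open and shut (so a half turn about z gives the same grasp; the last joint's range is limited). The gripper opens to 92 mm and grips with 3 to 60 N. Pads are 19 mm wide; open, the fingers measure 130 mm over their backs; the gripper's body (75 mm by 190 mm) begins 47 mm behind the grasp point.
Start: joints at [-1.309, 0.342, 1.524, -0, 1.275, -0.146], TCP at [0.208, -0.482, 0.2] pointing down, gripper open.
Joint ranges: [-2.53, 2.53], [-0.77, 2.02], [0.04, 2.7], [-1, 4.14], [0.28, 2.66], [-3.11, 3.11]. Speed limits (rad/s): [2.57, 2.57, 3.14, 3.14, 3.14, 3.14].

## Interface

Orientations are given as [roll, pitch, yaw] about the fixed x, y, z axes, in that order (R = Rz(yaw) Ry(pitch) Rx(roll)).
In Python, from cell import robot gives the robot as it stands.
- The arm moves only by the tool servo_tool, never from a script. Its argument "targets" is a list of rows, each a list of 7 numbers: the shift along the world's x, y, z in m, then the turn, a rotation vector about the world's x, y, z in rad, then the gripper command: -1 is fully open, 1 is shut, values between are in proportion. A call has 1 to 12 rows; each row shifts and turns the pose as measured when the row begins; what a row does not reach is not made up. A row lasts 1/8 s, in which the tool goes at most 62.5 mm and 10.7 degrees, less where a joint would pass 70% of its speed; a pose out of reach is approached as far as the arm can. A call with a gripper value outside its range is refused whole. The fingers move at their own pace and stop on an object; "newtons" is the grip in N (left out, the last holds). Time passes only in rows, so rows that do not move let the fingers close. It gives the time, the measured TCP pose, the force and the opening at its end, in the units of the state.
- robot.observe(): the state, without advancing time (a new reading comes with each control period).
- robot.read_camera(name): name is "scene" or "side" or "wrist"; returns the picture (480x640x3 uint8, blue, green, red); there is no depth.
- robot.camera_model(name): a dict with "fx", "fy", "cx", "cy" (pixels), "R" (3x3) and "t" (3): a world point X has camera coordinates R X + t; the wrist camera has in their place "hand_eye" (4x4, takes a point from camera to tool coordinates, whose origin is the TCP and whose axes are the flange's). Camera axes: x right, y down, z forward; pixel columns grow to the right and rows downward; lengths in m; the calibration is good to about 2 mm. A picture is of the moment at which its call begins: read the wrist's pose just before it. camera_model takes no time and is no camera call.
- robot.hand_in(): hands the job in, once; it reports no verdict.
The state is a dict: "time": time; "qpos": joint angles; "qvel": joint speeds; "joint_efforts": joint torques, N m; "tool_pos": TCP position; "tool_rot": TCP orientation; "contact_force": force on the tool from outside, world axes, zero at the start; "torque": the same for the moment, N m; "opening": finger opening in m.
Only numpy, scipy, OpenCV 4.12 (cv2) and the standard library are available. Lean on these libraries where they do the work, as an engineer would, in place of code of your own. Each camera call takes 0.05 s, during which the arm holds its last target. There are 200 camera calls.

## Working session

There is one attempt and no reset: what is moved stays moved. The work goes in short steps, Python scripts to look and compute and a tool call to move; the robot and the scene stay as the last step left them, time stands still between calls to the robot, and variables do not carry over. Pictures are saved under pics/ and viewed, on a budget of 10 in all, crops included, one or two more only if the job needs it, and the job is handed in when it is done.

Besides the shell and the picture viewer there is one more tool, called after "Call:" as a command line: name --pt "numbers of a row" for each row, then --argument value for the rest. servo_tool: Moves the arm, as the interface text tells. Its arguments: {"type":"object","properties":{"targets":{"type":"array"},"newtons":{"type":"number"}},"required":["targets"]}

```bash
mkdir -p pics; ls; cat > h.py <<'E'
import numpy as np, cv2
from scipy.spatial.transform import Rotation as Ro
from cell import robot
def cam(name, s=None):
    m=robot.camera_model(name); K=np.array([[m["fx"],0,m["cx"]],[0,m["fy"],m["cy"]],[0,0,1]])
    if name=="wrist":
        H=np.array(m["hand_eye"]); s=s or robot.observe()
        T=np.eye(4); T[:3,:3]=Ro.from_euler("xyz",s["tool_rot"]).as_matrix(); T[:3,3]=s["tool_pos"]
        W=T@H; R=W[:3,:3].T; t=-R@W[:3,3]
    else: R=np.array(m["R"]); t=np.array(m["t"]).ravel()
    return K,R,t
def onplane(c,px,z):
    K,R,t=c; px=np.atleast_2d(px).astype(float)
    d=(R.T@np.linalg.inv(K)@np.c_[px,np.ones(len(px))].T).T; o=-R.T@t
    return o+d*((z-o[2])/d[:,2])[:,None]
def proj(c,X):
    K,R,t=c; p=(K@(R@np.atleast_2d(X).T+t[:,None])).T; return p[:,:2]/p[:,2:]
E
python3 - <<'E'
from h import *
print(robot.observe())
for n in("scene","side","wrist"):
    cv2.imwrite(f"pics/{n}0.png",robot.read_camera(n)); K,R,t=cam(n); print(n,(-R.T@t).round(3),R[2].round(3))
E
```

```text
pics
{'time': 0.0, 'qpos': array([-1.30898081e+00,  3.42722263e-01,  1.52503822e+00,  1.83918811e-05,
        1.27539669e+00, -1.45987830e-01]), 'qvel': array([ 0.00021201, -0.00046265, -0.00044165,  0.00014019,  0.00298184,
       -0.00149307]), 'joint_efforts': array([ 8.06163916e-04, -4.31237125e+01, -2.44215292e+01,  7.19665736e-02,
        5.59730467e-02, -1.35952723e-04]), 'tool_pos': array([ 0.20812382, -0.48148592,  0.19883784]), 'tool_rot': array([-3.14004734e+00, -2.44988806e-04,  4.07797789e-01]), 'contact_force': array([ 0.49768486, -0.26794084,  0.28491448]), 'torque': array([-0.03415498, -0.05812099,  0.00250535]), 'opening': 0.0917051510003151}
scene [ 1.094 -0.441  0.661] [-0.57   0.505 -0.648]
side [0.471 0.534 0.719] [ 0.13  -0.639 -0.758]
wrist [ 0.282 -0.45   0.385] [-0.272 -0.116 -0.955]
```

View pics/scene0.png

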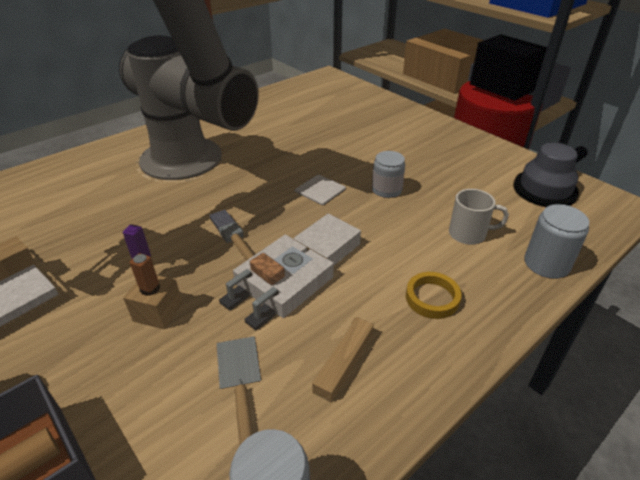

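View pics/side0.png

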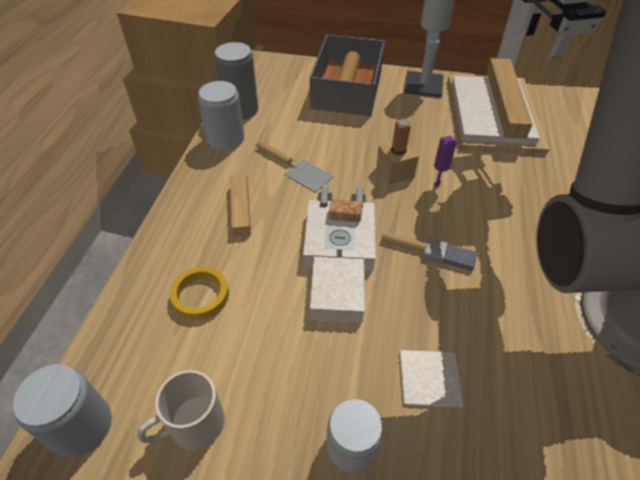

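Both fixed views show these candidates for the driver:
- Brown-handled driver in the wooden block: scene (145,272), side (401,135). This matches the description.
- Purple-handled look-alike: scene (136,240), side (445,155). Leave alone.

The panel with the cam is at scene (292,260), side (340,238). Next I'll make a close crop of both areas and get rough positions.

```bash
python3 - <<'E'
from h import *
S,D=cam("scene"),cam("side")
print("handle top scene",onplane(S,[143,258],.132),"side",onplane(D,[402,124],.132))
print("purple base side",onplane(D,[437,185],0.),"top",onplane(D,[447,139],.125), onplane(S,[133,228],.125))
print("cam scene",onplane(S,[292,259],.038),"side",onplane(D,[340,238],.038))
a=cv2.imread("pics/scene0.png");b=cv2.imread("pics/side0.png")
f=lambda im,x,y,w,h:cv2.resize(im[y:y+h,x:x+w],(400,400),interpolation=cv2.INTER_CUBIC)
top=np.hstack([f(a,95,210,110,110),f(b,370,100,110,110)])
w=cv2.resize(cv2.imread("pics/wrist0.png"),(266,200)); c=cv2.resize(b[180:330,260:460],(267,200)); d=cv2.resize(a[200:330,200:373],(267,200))
cv2.imwrite("pics/crop1.png",np.vstack([top,np.hstack([w,c,d])]))
E
```

```text
handle top scene [[ 0.46610085 -0.28829036  0.132     ]] side [[ 0.4636543  -0.28857569  0.132     ]]
purple base side [[ 0.36804297 -0.26901951  0.        ]] top [[ 0.37202865 -0.26730033  0.125     ]] [[ 0.37169072 -0.26514888  0.125     ]]
cam scene [[ 0.54562455 -0.0468659   0.038     ]] side [[ 0.5449406  -0.04441934  0.038     ]]
```

View pics/crop1.png

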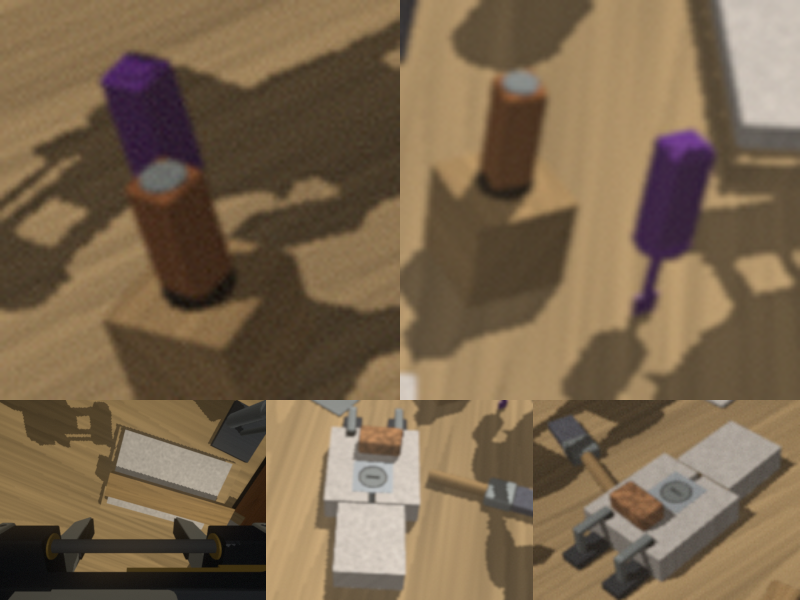

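The crop confirms the brown-handled driver in the block, with its top at about (0.465,-0.288). The purple one stands about 95 mm away at (0.37,-0.267). I'll rise and move above the block, keeping the current yaw, for a close wrist look.

Call:
servo_tool --pt "0 0.02 0.05 0 0 0 -1" --pt "0.03 0.04 0.02 0 0 0 -1" --pt "0.045 0.035 0 0 0 0 -1" --pt "0.045 0.035 0 0 0 0 -1" --pt "0.045 0.03 0 0 0 0 -1" --pt "0.045 0.02 0 0 0 0 -1" --pt "0.03 0.01 0 0 0 0 -1" --pt "0 0 0 0 0 0 -1"

```text
time: 1.15
tool_pos: [0.4536, -0.284, 0.2688]
tool_rot: [-3.137, -0.001, 0.405]
contact_force: [0.8, 0.6, 0.7]
opening: 0.0919
```

```bash
python3 - <<'E'
from h import *
s=robot.observe(); cv2.imwrite("pics/w1.png",robot.read_camera("wrist")); print(s["tool_pos"],s["tool_rot"],s["qpos"])
c=cam("wrist",s)
print(proj(c,[[.465,-.288,.132],[.465,-.288,.062]]))
E
```

```text
[ 0.45363834 -0.28399007  0.2688098 ] [-3.13702576e+00 -8.91595475e-04  4.05255476e-01] [-0.70442299  0.31952977  1.36529838  0.00284782  1.46045815  0.46079701]
[[330.42237598 209.94559206]
 [329.17447191 196.01232577]]
```

View pics/w1.png

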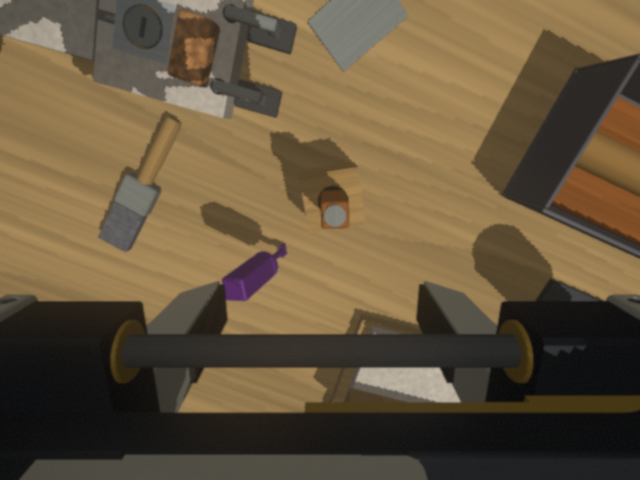

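The wrist view shows the brown handle top at (335,213), nearly square to the jaws, and the purple driver at (252,275). The cam is at (143,27) with its slot visible. Measuring the handle and the cam slot.

```bash
python3 - <<'E'
from h import *
s=robot.observe(); c=cam("wrist",s); im=cv2.imread("pics/w1.png")
hsv=cv2.cvtColor(im,cv2.COLOR_BGR2HSV)
x,y,w,h=295,160,80,80
r=hsv[y:y+h,x:x+w]; print(hsv[222,322],hsv[213,335],hsv[180,345],hsv[195,312],hsv[220,347])
m=((r[...,0]<13)&(r[...,1]>120)).astype(np.uint8); g=((r[...,1]<60)&(r[...,2]>80)).astype(np.uint8)
print(m.sum(),g.sum())
cc=[np.argwhere(k)[:,::-1].mean(0)+[x,y] for k in(m,g)]; print(cc, "ferrule->",onplane(c,cc[1],.132))
mm=cv2.morphologyEx(m|g,cv2.MORPH_CLOSE,np.ones((3,3))); cs,_=cv2.findContours(mm,0,2); k=max(cs,key=cv2.contourArea)
q=cv2.approxPolyDP(cv2.convexHull(k),2,True)[:,0]+[x,y]; print(q.tolist()); print(onplane(c,q,.132).round(4)[:,:2].tolist())
rest=im.copy()
big=lambda x,y,w,h,W,H:cv2.resize(im[y:y+h,x:x+w],(W,H),interpolation=cv2.INTER_CUBIC)
cv2.imwrite("pics/c2.png",np.hstack([big(295,160,80,80,400,400),big(103,0,80,80,400,400)]))
E
```

```text
[ 14 162 112] [ 30  20 129] [ 18 132 156] [ 18 128  96] [ 14 162 135]
1 353
[array([346., 218.]), array([334.52407932, 215.26628895])] ferrule-> [[ 0.46086777 -0.29385895  0.132     ]]
[[336, 205], [343, 209], [346, 218], [338, 225], [331, 225], [325, 220], [324, 214], [327, 208]]
[[0.4701, -0.2913], [0.4692, -0.2986], [0.4627, -0.3045], [0.4537, -0.3005], [0.4512, -0.2946], [0.4534, -0.2876], [0.4582, -0.2846], [0.4644, -0.2849]]
```

View pics/c2.png

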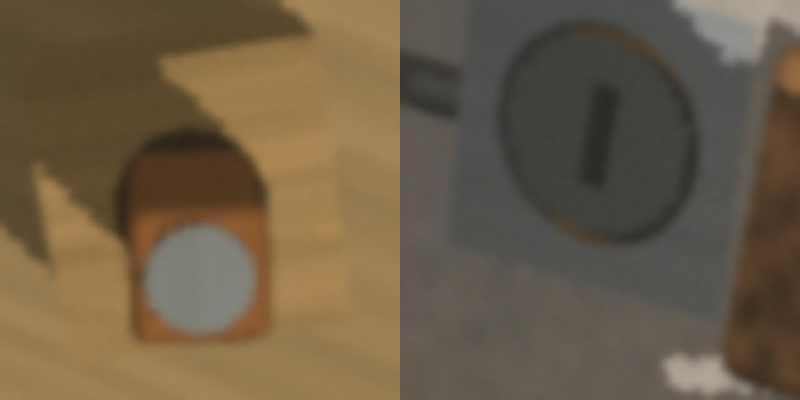

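The handle top is centred at about (335.4,215), with its flats within a degree or two of the jaw axes. The slot ends are at about (144,17.6) and (141.4,37). Recomputing with the better pixels.

```bash
python3 - <<'E'
from h import *
s=robot.observe(); c=cam("wrist",s);S,D=cam("scene"),cam("side")
print("handle",onplane(S,[139.5,258.4],.132),onplane(D,[403,122.5],.132),onplane(c,[335.4,215],.132))
e=onplane(c,[[327-.6,201.6],[348.6,201.6],[349,228],[322.6,228]],.132); print(e)
for a,b in((0,1),(3,2)): print(np.arctan2(*(e[b]-e[a])[[1,0]]))
sl=onplane(c,[[144,17.6],[141.4,37]],.038); d=sl[0]-sl[1]; print(sl.mean(0),np.linalg.norm(d),np.arctan2(d[1],d[0]))
b=onplane(c,[[295+160/5,160+60/5],[295+310/5,160+35/5]],.062);d=b[1]-b[0];print("block edge",np.arctan2(d[1],d[0]))
E
```

```text
handle [[ 0.46325572 -0.29301163  0.132     ]] [[ 0.4621096  -0.29402402  0.132     ]] [[ 0.46140926 -0.29449147  0.132     ]]
[[ 0.46953535 -0.28205689  0.132     ]
 [ 0.47740209 -0.30042052  0.132     ]
 [ 0.45511703 -0.31093516  0.132     ]
 [ 0.44554621 -0.28861477  0.132     ]]
-1.166060367775669
-1.1657175263203299
[ 0.5442562  -0.04681466  0.038     ] 0.018273025796019245 0.11527432196772096
block edge -1.0028094086827126
```

All three views agree on the driver at (0.462,-0.294), flats yaw 0.405. The cam slot is at (0.544,-0.047), yaw about 0.115. Now descending and gripping.

Call:
servo_tool --pt "0.0085 -0.01 -0.03 0 0 0 -1" --pt "0 0 -0.045 0 0 0 -1" --pt "0 0 -0.045 0 0 0 -1" --pt "0 0 -0.035 0 0 0 -1" --pt "0 0 -0.022 0 0 0 -1" --pt "0 0 0 0 0 0 -1"

```text
time: 1.95
tool_pos: [0.4542, -0.2984, 0.088]
tool_rot: [-3.138, 0.002, 0.397]
contact_force: [0.6, 0.7, 1.1]
opening: 0.0916
```

```bash
python3 - <<'E'
from h import *
s=robot.observe(); cv2.imwrite("pics/w2.png",robot.read_camera("wrist")); print(s["tool_pos"],s["tool_rot"])
print(proj(cam("wrist",s),[[.462,-.294,.132]]))
E
```

```text
[ 0.45415182 -0.29843082  0.0879952 ] [-3.13813007e+00  1.51843917e-03  3.97187275e-01]
[[317.30903057 301.01421289]]
```

View pics/w2.png

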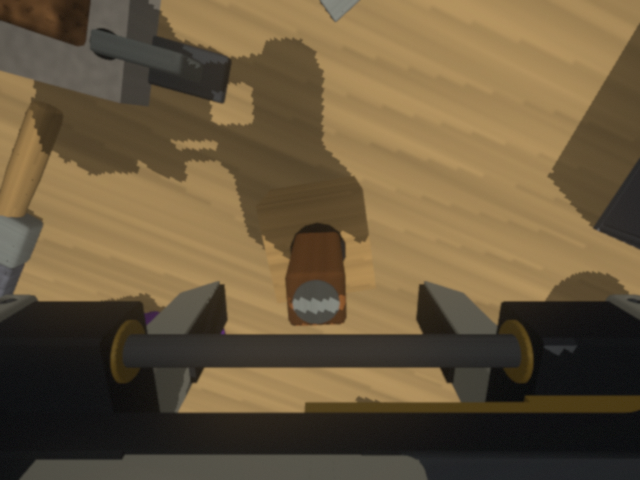

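The handle is at (317,301), as predicted, but the tool sits about 9 mm short along its x axis. Correcting that, then closing.

Call:
servo_tool --pt "0.008 0.0045 -0.003 0 0 0.008 -1" --pt "0.001 0 0 0 0 0 -1" --pt "0 0 0 0 0 0 1" --pt "0 0 0 0 0 0 1" --pt "0 0 0 0 0 0 1" --pt "0 0 0 0 0 0 1" --newtons 60

```text
time: 2.75
tool_pos: [0.4659, -0.2959, 0.0899]
tool_rot: [3.137, -0.002, 0.406]
contact_force: [-0.7, -0.7, 0.6]
opening: 0.0568
```

Call:
servo_tool --pt "-0.003 0.0015 -0.004 0 0 0 1" --pt "0 0 0 0 0 0 1" --pt "0 0 0 0 0 0 1" --pt "0 0 0 0 0 0 1" --pt "0 0 0 0 0 0 1"

```text
time: 3.38
tool_pos: [0.4623, -0.2941, 0.0854]
tool_rot: [3.138, -0.002, 0.405]
contact_force: [-0.5, 0.3, -0.3]
opening: 0.0256
```

```bash
python3 - <<'E'
from h import *
for i in range(4):
    s=robot.observe(); print(s["tool_pos"].round(4),s["tool_rot"].round(4),s["contact_force"].round(1),s["torque"].round(2),s["opening"]); robot.read_camera("side")
E
```

```text
[ 0.4623 -0.2941  0.0854] [ 3.1375e+00 -2.1000e-03  4.0540e-01] [-0.5  0.3 -0.3] [ 0.03  0.03 -0.  ] 0.0256279386093316
[ 0.4623 -0.2941  0.0854] [ 3.1376e+00 -2.0000e-03  4.0540e-01] [-0.5  0.8 -0.8] [-0.01  0.06  0.01] 0.025718593930649566
[ 0.4623 -0.2941  0.0854] [ 3.1375e+00 -2.1000e-03  4.0540e-01] [-0.3 -0.4  0.3] [ 0.03 -0.   -0.03] 0.0254255694422339
[ 0.4623 -0.2941  0.0854] [ 3.1375e+00 -2.0000e-03  4.0550e-01] [ 0.4 -0.2  0.3] [-0.01  0.08  0.05] 0.0254601235505715
```

Gripped (opening 25.6 mm). The TCP is 78.4 mm above the tip. Lifting straight out.

Call:
servo_tool --pt "0 0 0.015 0 0 0 1" --pt "0 0 0.025 0 0 0 1" --pt "0 0 0.035 0 0 0 1" --pt "0 0 0.035 0 0 0 1" --pt "0 0 0 0 0 0 1"

```text
time: 4.2
tool_pos: [0.4622, -0.294, 0.2021]
tool_rot: [3.136, -0.003, 0.406]
contact_force: [0.8, 0.2, -0.9]
opening: 0.0256
```

```bash
python3 - <<'E'
from h import *
s=robot.observe(); print(s["tool_pos"],s["tool_rot"],s["opening"],s["contact_force"])
R=Ro.from_euler("xyz",s["tool_rot"]).as_matrix(); tip=s["tool_pos"]+R@[0,0,.0784]
o=[]
for n in("scene","side"):
    im=robot.read_camera(n); p=proj(cam(n),[tip])[0].round().astype(int); print(n,p)
    o.append(cv2.resize(im[p[1]-35:p[1]+25,p[0]-30:p[0]+30],(400,400),interpolation=cv2.INTER_CUBIC))
cv2.imwrite("pics/c3.png",np.hstack(o))
E
```

```text
[ 0.46215559 -0.29395348  0.20205645] [ 3.13605471e+00 -2.78685687e-03  4.05536123e-01] 0.02557535199807689 [ 0.79655631  0.24977719 -0.90963561]
scene [140 262]
side [402 126]
```

View pics/c3.png

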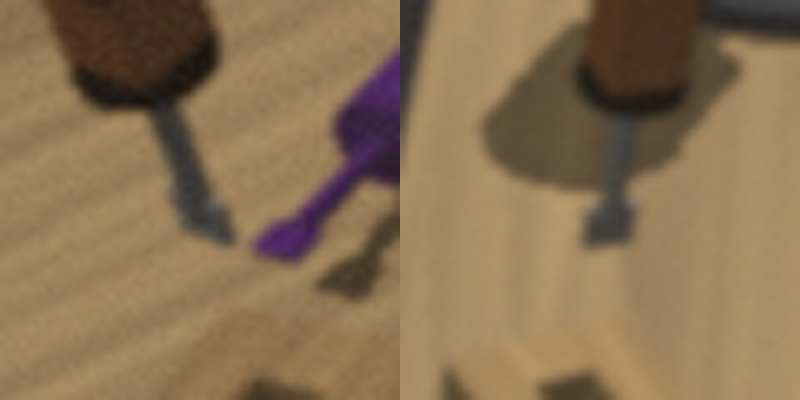

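```bash
python3 - <<'E'
from h import *
s=robot.observe(); R=Ro.from_euler("xyz",s["tool_rot"]).as_matrix(); tip=s["tool_pos"]+R@[0,0,.0784]
for n,off in(("scene",[0,0]),("side",[400,0])):
    c=cam(n); p0=proj(c,[tip])[0].round()-[30,35]
    for k in(0,1):
        print(n,"xy"[k],((proj(c,[tip-R[:,k]*.008,tip+R[:,k]*.008])-p0)*400/60+off).round().tolist())
E
```

```text
scene x [[173.0, 222.0], [223.0, 241.0]]
scene y [[221.0, 212.0], [176.0, 252.0]]
side x [[624.0, 228.0], [574.0, 235.0]]
side y [[607.0, 247.0], [591.0, 216.0]]
```

The blade's width lies along tool x (observed edges match the x prediction), so tool yaw must match slot yaw 0.115. Moving to hover over the cam with the tip about 90 mm above it, then looking.

Call:
servo_tool --pt "0.01 0.04 0 0 0 -0.05 1" --pt "0.017 0.05 0 0 0 -0.06 1" --pt "0.017 0.05 0 0 0 -0.06 1" --pt "0.017 0.05 0 0 0 -0.06 1" --pt "0.014 0.04 0 0 0 -0.05 1" --pt "0.005 0.01 0 0 0 -0.01 1" --pt "0 0 0 0 0 0 1"

```text
time: 5.18
tool_pos: [0.5363, -0.0447, 0.1878]
tool_rot: [-3.132, 0.017, 0.104]
contact_force: [-0.0, -1.2, -1.3]
opening: 0.0254
```

```bash
python3 - <<'E'
from h import *
s=robot.observe(); print(s["tool_pos"],s["tool_rot"],s["opening"])
c0=np.array([.5445,-.0465,.038]); o=[]
for n in("scene","side","wrist"):
    c=cam(n,s); im=robot.read_camera(n); cv2.imwrite(f"pics/h_{n}.png",im); p=proj(c,[c0])[0].round().astype(int); print(n,p)
    h=40 if n!="wrist" else 90; x,y=np.clip(p-h,0,[640-2*h,480-2*h]); print("crop",x,y,2*h)
    o.append(cv2.resize(im[y:y+2*h,x:x+2*h],(266,266) if 0 else (400,400),interpolation=cv2.INTER_CUBIC))
cv2.imwrite("pics/c4.png",cv2.resize(np.hstack(o),(800,267)) if 0 else np.vstack([np.hstack(o[:2]),np.hstack([o[2],o[2]*0])])[:, :][:800])
v=np.vstack([np.hstack(o[:2]),np.hstack([o[2],o[2]*0])]); cv2.imwrite("pics/c4.png",cv2.resize(v,(600,600)))
E
```

```text
[ 0.53630655 -0.04470583  0.18784752] [-3.13172952  0.01673363  0.10382556] 0.025369913056441328
scene [292 259]
crop 252 219 80
side [340 237]
crop 300 197 80
wrist [325 205]
crop 235 115 180
```

View pics/c4.png

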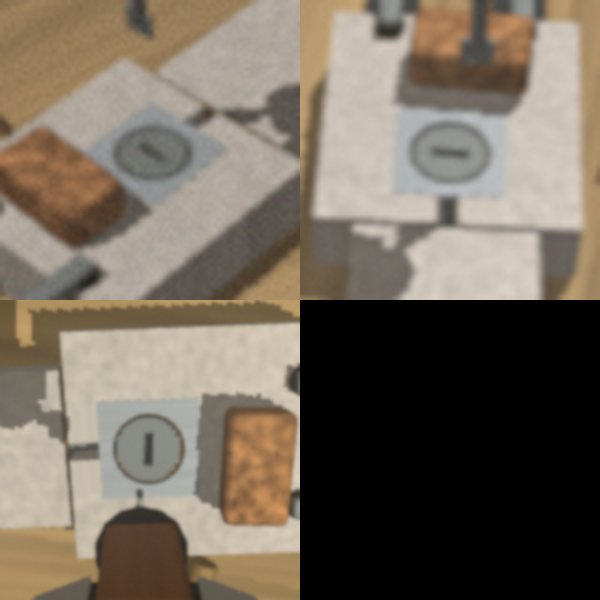

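The wrist view shows the slot clearly at about crop (148,448), with the blade just showing at (140,497). Measuring the slot and disc from the saved wrist picture.

```bash
cat > slot.py <<'E'
from h import *
def slot(im,c,guess,rad=.0125):
    # darkest elongated blob inside the disc
    p=proj(c,[guess])[0]; q=proj(c,[np.add(guess,[rad,0,0]),np.add(guess,[0,rad,0])]); r=np.linalg.norm(q-p,axis=1).max()
    g=cv2.GaussianBlur(cv2.cvtColor(im,cv2.COLOR_BGR2GRAY),(3,3),0).astype(float)
    yy,xx=np.mgrid[:480,:640]; W=onplane(c,np.c_[xx.ravel(),yy.ravel()],.038)[:,:2].reshape(480,640,2)
    d=np.linalg.norm(W-np.array(guess)[:2],axis=2)<rad
    t=(np.percentile(g[d],5)+np.median(g[d]))/2; m=(d&(g<t)).astype(np.uint8)
    n,l,st,_=cv2.connectedComponentsWithStats(m); k=1+st[1:,4].argmax(); P=W[l==k]
    w=np.repeat(1,len(P)); C=P.mean(0); u=np.linalg.svd(P-C)[2][0]; u*=np.sign(u[0])
    return C,np.arctan2(u[1],u[0]),np.ptp((P-C)@u),len(P)
E
python3 - <<'E'
from slot import *
s=robot.observe()
for n in("scene","side","wrist"):
    print(n,slot(cv2.imread(f"pics/h_{n}.png"),cam(n,s),[.5445,-.0465,.038]))
R=Ro.from_euler("xyz",s["tool_rot"]).as_matrix(); tip=s["tool_pos"]+R@[0,0,.0784]; print("tip",tip, s["qpos"], s["tool_rot"])
for n,px in(("scene",[252+147/300*80,219+37/300*80]),("side",[300+178/300*80,197+62/300*80])): print(n,"tip ray",onplane(cam(n),px,tip[2]))
E
```

```text
scene (array([ 0.54565894, -0.04702486]), np.float64(0.07417675402240895), np.float64(0.01659012294371679), 20)
side (array([ 0.54646471, -0.04607089]), np.float64(0.08832573745813768), np.float64(0.016909924524469308), 23)
wrist (array([ 0.54516617, -0.04655237]), np.float64(0.061284938106398894), np.float64(0.017345079554253733), 98)
tip [ 0.53497984 -0.0455236   0.11012051] [-0.23072849  0.38600764  1.48915077  0.0039998   1.28433948  1.23777827] [-3.13213149  0.01567588  0.1011992 ]
scene tip ray [[ 0.54414278 -0.04344961  0.11012051]]
side tip ray [[ 0.53392078 -0.04116185  0.11012051]]
```

Call:
servo_tool --pt "0.006 -0.001 -0.03 -0.009 -0.015 -0.02 1" --pt "0.002 0 -0.025 0 0 -0.01 1" --pt "0 0 0 0 0 0 1" --pt "0 0 0 0 0 0 1"

```text
time: 5.82
tool_pos: [0.5444, -0.0524, 0.1339]
tool_rot: [3.139, -0.001, 0.065]
contact_force: [-1.1, 0.1, -0.9]
opening: 0.0254
```

```bash
python3 - <<'E'
from slot import *
s=robot.observe(); print(s["tool_pos"],s["tool_rot"],s["opening"],s["qvel"].round(3))
R=Ro.from_euler("xyz",s["tool_rot"]).as_matrix(); tip=s["tool_pos"]+R@[0,0,.0784]; print("tip",tip)
o=[]
for n in("scene","side","wrist"):
    c=cam(n,s); im=robot.read_camera(n); cv2.imwrite(f"pics/i_{n}.png",im); p=proj(c,[[.5455,-.0465,.045]])[0].round().astype(int)
    h=20 if n!="wrist" else 50; x,y=np.clip(p-h,0,[640-2*h,480-2*h]); print(n,"crop",x,y,2*h)
    for q in([.5455,-.0465,.038],tip-R[:,0]*.008,tip+R[:,0]*.008,): print((proj(c,[q])[0]-[x,y])*266/2/h)
    o.append(cv2.resize(im[y:y+2*h,x:x+2*h],(266,266),interpolation=cv2.INTER_CUBIC))
cv2.imwrite("pics/c5.png",np.hstack(o))
E
```

```text
[ 0.54435003 -0.05244689  0.1338888 ] [ 3.13861578e+00 -1.27395548e-03  6.46272022e-02] 0.025365216937181585 [-0.012  0.003  0.009 -0.    -0.001 -0.004]
tip [ 0.54446478 -0.05267334  0.05548922]
scene crop 272 236 40
[133.73064382 152.1634975 ]
[ 93.13302767 101.71001513]
[130.38393341 128.3859541 ]
side crop 320 215 40
[132.29998344 147.1312461 ]
[170.75481172  93.30071586]
[113.5263649   87.29040237]
wrist crop 263 183 100
[133.52427727 125.49179984]
[153.79167353 173.35313201]
[153.74194911 119.79124542]
```

View pics/c5.png

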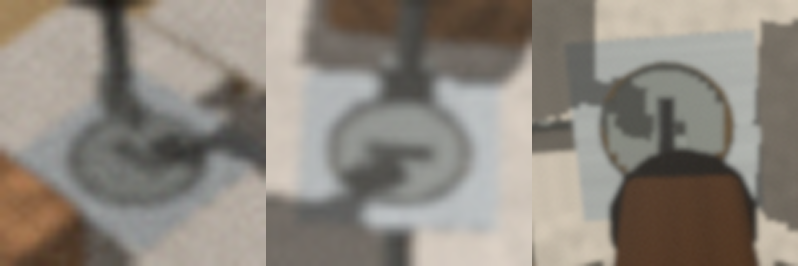

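The blade hangs just above the slot and about 6 mm to its -y side, as the pose reading says. I'll shift and drop part-way, then read the pose.

Call:
servo_tool --pt "0.001 0.006 -0.004 0.003 0 0.005 1" --pt "0 0 0 0 0 0 1" --pt "0 0 -0.004 0 0 0 1" --pt "0 0 0 0 0 0 1"

```text
time: 6.48
tool_pos: [0.546, -0.0453, 0.1266]
tool_rot: [3.141, -0.004, 0.071]
contact_force: [-0.1, -0.4, -1.0]
opening: 0.0259
```

```bash
python3 - <<'E'
from slot import *
s=robot.observe(); print(s["tool_pos"],s["tool_rot"],s["opening"],s["contact_force"])
R=Ro.from_euler("xyz",s["tool_rot"]).as_matrix(); tip=s["tool_pos"]+R@[0,0,.0784]; print("tip",tip)
for n in("scene","side"): cv2.imwrite(f"pics/j_{n}.png",robot.read_camera(n))
E
```

```text
[ 0.54600604 -0.04529861  0.12662232] [ 3.14122499 -0.00395527  0.0712887 ] 0.025907107334064358 [-0.09356727 -0.38261538 -0.99035152]
tip [ 0.54631739 -0.04530527  0.04822294]
```

Call:
servo_tool --pt "-0.0005 -0.0012 -0.004 0 0.004 0 1" --pt "0 0 -0.003 0 0 0 1" --pt "0 0 -0.003 0 0 0 1"

```text
time: 6.95
tool_pos: [0.5459, -0.0468, 0.1165]
tool_rot: [3.141, -0.001, 0.071]
contact_force: [0.1, -0.3, -1.9]
opening: 0.0252
```

```bash
python3 - <<'E'
from slot import *
s=robot.observe(); print(s["tool_pos"],s["tool_rot"],s["opening"],s["contact_force"],s["torque"])
E
```

```text
[ 0.54591355 -0.04680705  0.11648615] [ 3.14118423e+00 -7.75977346e-04  7.11130235e-02] 0.02521406300472156 [ 0.07895958 -0.33652677 -1.85673968] [ 0.01490643 -0.03193645 -0.02169466]
```

Call:
servo_tool --pt "-0.0003 0.0002 -0.002 0 0 0 1" --pt "0 0 -0.002 0 0 0 1"

```text
time: 7.2
tool_pos: [0.5456, -0.0467, 0.112]
tool_rot: [3.141, -0.001, 0.071]
contact_force: [0.2, 0.8, -1.4]
opening: 0.0254
```

```bash
python3 - <<'E'
from slot import *
s=robot.observe(); print(s["tool_pos"],s["tool_rot"],s["opening"],s["contact_force"],s["torque"])
E
```

```text
[ 0.54555334 -0.04673011  0.1120315 ] [ 3.14108999e+00 -5.52691302e-04  7.10108340e-02] 0.025419225036282633 [ 0.19971216  0.8221935  -1.43175457] [-0.07551061  0.00547624 -0.03647593]
```

It's going in freely, about 4.4 mm deep with no force. Going a little deeper, then starting the turn. Clockwise means negative z rotation.

Call:
servo_tool --pt "0 0 -0.0015 0 0 0 1" --pt "0 0 0 0 0 0 1"

```text
time: 7.45
tool_pos: [0.5455, -0.0467, 0.1103]
tool_rot: [3.141, -0.0, 0.071]
contact_force: [-0.4, -0.2, -1.4]
opening: 0.0256
```

```bash
cat > st.py <<'E'
from h import *
s=robot.observe(); print(s["time"],s["tool_pos"].round(4),s["tool_rot"].round(3),"op",round(s["opening"],4),"F",s["contact_force"].round(1),"T",s["torque"].round(3),"q6",s["qpos"][5].round(3))
E
python3 st.py
```

```text
7.45 [ 0.5455 -0.0467  0.1103] [ 3.141 -0.     0.071] op 0.0256 F [-0.4 -0.2 -1.4] T [-0.003  0.02   0.006] q6 1.275
```

Call:
servo_tool --pt "0 0 0 0 0 -0.06 1" --pt "0 0 0 0 0 -0.06 1"

```text
time: 7.7
tool_pos: [0.5455, -0.0471, 0.1104]
tool_rot: [3.14, -0.0, -0.052]
contact_force: [-0.1, -2.1, -0.4]
opening: 0.0255
```

```bash
python3 st.py; python3 - <<'E'
from h import *
for n in("side","scene"): cv2.imwrite(f"pics/k_{n}.png",robot.read_camera(n))
E
python3 st.py
```

```text
7.7 [ 0.5455 -0.0471  0.1104] [ 3.14  -0.    -0.052] op 0.0255 F [-0.1 -2.1 -0.4] T [-0.392  0.111 -0.042] q6 1.398
7.8 [ 0.5455 -0.0471  0.1104] [ 3.14  -0.    -0.051] op 0.0255 F [-0.  -0.5 -0. ] T [-0.375  0.071 -0.016] q6 1.397
```

Call:
servo_tool --pt "0 0.0003 0 0 0 -0.06 1" --pt "0 0 0 0 0 -0.06 1"

```text
time: 8.05
tool_pos: [0.5454, -0.0474, 0.1105]
tool_rot: [3.139, -0.0, -0.17]
contact_force: [-0.2, -0.9, -1.0]
opening: 0.0253
```

```bash
python3 st.py
```

```text
8.05 [ 0.5454 -0.0474  0.1105] [ 3.139 -0.    -0.17 ] op 0.0253 F [-0.2 -0.9 -1. ] T [-0.168  0.075  0.154] q6 1.517
```

Call:
servo_tool --pt "0 0 0 0 0 -0.06 1" --pt "0 0 0 0 0 -0.06 1"

```text
time: 8.3
tool_pos: [0.5452, -0.0474, 0.1105]
tool_rot: [3.139, -0.0, -0.291]
contact_force: [0.0, -1.3, -2.0]
opening: 0.0258
```

```bash
python3 st.py
```

```text
8.3 [ 0.5452 -0.0474  0.1105] [ 3.139 -0.    -0.291] op 0.0258 F [ 0.  -1.3 -2. ] T [-0.076  0.078  0.196] q6 1.638
```

The blade is engaged and the cam is turning, at Tz of about 0.15–0.2. Continuing in small steps while watching Tz.

Call:
servo_tool --pt "0.0002 0.0003 0 0 0 -0.05 1" --pt "0 0 0 0 0 -0.05 1"

```text
time: 8.55
tool_pos: [0.5451, -0.0473, 0.1105]
tool_rot: [3.138, 0.0, -0.39]
contact_force: [-1.0, -0.5, -1.2]
opening: 0.0257
```

```bash
python3 st.py
```

```text
8.55 [ 0.5451 -0.0473  0.1105] [ 3.138  0.    -0.39 ] op 0.0257 F [-1.  -0.5 -1.2] T [-0.111  0.107  0.139] q6 1.738
```

Call:
servo_tool --pt "0 0 0 0 0 -0.04 1" --pt "0 0 0 0 0 -0.04 1"

```text
time: 8.8
tool_pos: [0.5449, -0.0474, 0.1105]
tool_rot: [3.138, 0.001, -0.469]
contact_force: [0.3, -0.1, -1.6]
opening: 0.0257
```

```bash
python3 st.py
```

```text
8.8 [ 0.5449 -0.0474  0.1105] [ 3.138e+00  1.000e-03 -4.690e-01] op 0.0257 F [ 0.3 -0.1 -1.6] T [-0.063  0.023  0.129] q6 1.817
```

Call:
servo_tool --pt "0 0 0 0 0 -0.03 1" --pt "0 0 0 0 0 -0.03 1"

```text
time: 9.05
tool_pos: [0.5448, -0.0473, 0.1105]
tool_rot: [3.138, 0.001, -0.53]
contact_force: [-0.9, -1.1, -1.0]
opening: 0.0255
```

```bash
python3 st.py
```

```text
9.05 [ 0.5448 -0.0473  0.1105] [ 3.138e+00  1.000e-03 -5.300e-01] op 0.0255 F [-0.9 -1.1 -1. ] T [-0.132  0.104  0.179] q6 1.878
```

Call:
servo_tool --pt "0.0004 0.0003 0 0 0 -0.04 1" --pt "0 0 0 0 0 -0.03 1"

```text
time: 9.3
tool_pos: [0.5449, -0.0473, 0.1105]
tool_rot: [3.137, 0.001, -0.602]
contact_force: [-0.4, -0.9, -1.2]
opening: 0.0257
```

```bash
python3 st.py
```

```text
9.3 [ 0.5449 -0.0473  0.1105] [ 3.137e+00  1.000e-03 -6.020e-01] op 0.0257 F [-0.4 -0.9 -1.2] T [-0.139  0.192  0.175] q6 1.951
```

Call:
servo_tool --pt "0 0 0 0 0 -0.03 1" --pt "0 0 0 0 0 -0.03 1"

```text
time: 9.55
tool_pos: [0.5447, -0.0473, 0.1104]
tool_rot: [3.137, 0.002, -0.665]
contact_force: [-0.8, -1.5, -1.4]
opening: 0.0258
```

```bash
python3 st.py; python3 - <<'E'
from h import *
for n in("side","scene","wrist"): cv2.imwrite(f"pics/l_{n}.png",robot.read_camera(n))
E
python3 st.py
```

```text
9.55 [ 0.5447 -0.0473  0.1104] [ 3.137e+00  2.000e-03 -6.650e-01] op 0.0258 F [-0.8 -1.5 -1.4] T [-0.17   0.208  0.199] q6 2.014
9.7 [ 0.5447 -0.0473  0.1105] [ 3.137e+00  1.000e-03 -6.640e-01] op 0.0258 F [-1.2  0.4  0.4] T [-0.096  0.211  0.222] q6 2.012
```

Call:
servo_tool --pt "0.0003 0.0003 0 0 0 -0.03 1" --pt "0 0 0 0 0 -0.03 1"

```text
time: 9.95
tool_pos: [0.5447, -0.0471, 0.1104]
tool_rot: [3.136, 0.002, -0.727]
contact_force: [-0.8, -0.6, 1.0]
opening: 0.0255
```

```bash
python3 st.py
```

```text
9.95 [ 0.5447 -0.0471  0.1104] [ 3.136e+00  2.000e-03 -7.270e-01] op 0.0255 F [-0.8 -0.6  1. ] T [-0.189  0.4    0.182] q6 2.076
```

Call:
servo_tool --pt "0 0 0 0 0 -0.025 1" --pt "0 0 0 0 0 -0.025 1"

```text
time: 10.2
tool_pos: [0.5447, -0.0471, 0.1104]
tool_rot: [3.136, 0.002, -0.78]
contact_force: [-1.9, -1.2, -0.5]
opening: 0.0255
```

```bash
python3 st.py
```

```text
10.2 [ 0.5447 -0.0471  0.1104] [ 3.136e+00  2.000e-03 -7.800e-01] op 0.0255 F [-1.9 -1.2 -0.5] T [-0.218  0.373  0.168] q6 2.129
```

Call:
servo_tool --pt "0 0 0 0 0 -0.025 1" --pt "0 0 0 0 0 -0.025 1"

```text
time: 10.45
tool_pos: [0.5446, -0.0471, 0.1104]
tool_rot: [3.136, 0.002, -0.834]
contact_force: [-1.1, -1.7, -0.5]
opening: 0.0257
```

```bash
python3 st.py
```

```text
10.45 [ 0.5446 -0.0471  0.1104] [ 3.136e+00  2.000e-03 -8.340e-01] op 0.0257 F [-1.1 -1.7 -0.5] T [-0.179  0.414  0.231] q6 2.183
```

Tz is rising to 0.23, likely the spring pins bearing. Smaller steps from here.

Call:
servo_tool --pt "0 0 0 0 0 -0.025 1"

```text
time: 10.58
tool_pos: [0.5446, -0.0471, 0.1105]
tool_rot: [3.136, 0.002, -0.861]
contact_force: [-1.4, -1.1, -0.2]
opening: 0.0254
```

```bash
python3 st.py
```

```text
10.575 [ 0.5446 -0.0471  0.1105] [ 3.136e+00  2.000e-03 -8.610e-01] op 0.0254 F [-1.4 -1.1 -0.2] T [-0.175  0.421  0.255] q6 2.209
```

Call:
servo_tool --pt "0 0 0 0 0 -0.025 1"

```text
time: 10.7
tool_pos: [0.5445, -0.0471, 0.1104]
tool_rot: [3.136, 0.002, -0.887]
contact_force: [-1.7, -1.0, -0.1]
opening: 0.0257
```

```bash
python3 st.py
```

```text
10.7 [ 0.5445 -0.0471  0.1104] [ 3.136e+00  2.000e-03 -8.870e-01] op 0.0257 F [-1.7 -1.  -0.1] T [-0.159  0.427  0.26 ] q6 2.236
```

Call:
servo_tool --pt "0 0 0 0 0 -0.025 1"

```text
time: 10.82
tool_pos: [0.5445, -0.047, 0.1104]
tool_rot: [3.136, 0.002, -0.914]
contact_force: [-0.9, -1.0, -1.1]
opening: 0.0255
```

```bash
python3 st.py; python3 - <<'E'
from h import *
for n in("side","scene","wrist"): cv2.imwrite(f"pics/m_{n}.png",robot.read_camera(n))
a=cv2.imread("pics/h_wrist.png"); 
f=lambda n,x,y,w,h,W,H:cv2.resize(cv2.imread(f"pics/{n}.png")[y:y+h,x:x+w],(W,H),interpolation=cv2.INTER_CUBIC)
cv2.imwrite("pics/c6.png",np.vstack([np.hstack([f("h_side",300,200,80,60,400,300),f("m_side",300,200,80,60,400,300)]),np.hstack([f("h_scene",270,220,80,60,400,300),f("m_scene",270,220,80,60,400,300)])]))
E
python3 st.py
```

```text
10.825 [ 0.5445 -0.047   0.1104] [ 3.136e+00  2.000e-03 -9.140e-01] op 0.0255 F [-0.9 -1.  -1.1] T [-0.147  0.383  0.238] q6 2.262
10.975 [ 0.5445 -0.047   0.1104] [ 3.136e+00  2.000e-03 -9.120e-01] op 0.0256 F [-2.2 -1.1 -0. ] T [-0.172  0.37   0.242] q6 2.261
```

View pics/c6.png

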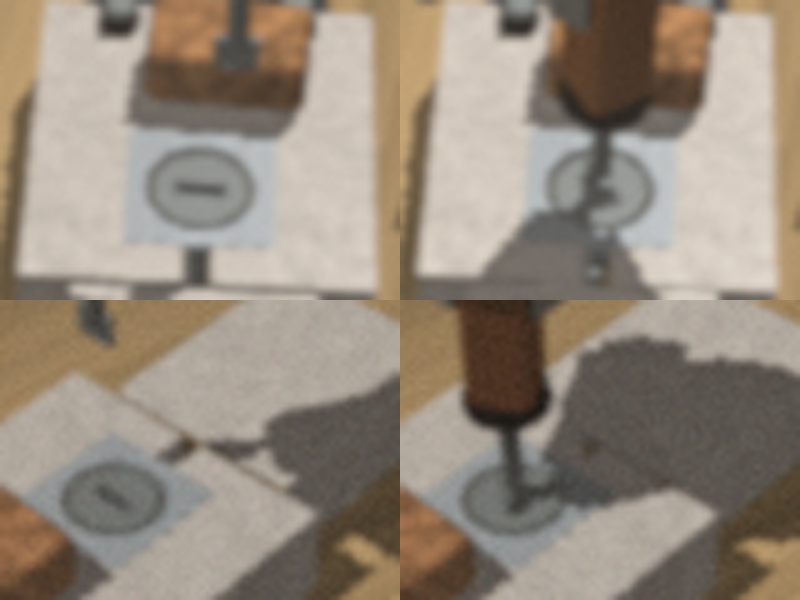

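Compared with before, the blade has turned the cam and the gap has nearly closed; only a thin line at the joint remains in the scene crop. Tz is steady at about 0.25 (pins), so on until it reaches 0.35–0.45.

Call:
servo_tool --pt "0 0 0 0 0 -0.025 1"

```text
time: 11.1
tool_pos: [0.5445, -0.047, 0.1104]
tool_rot: [3.136, 0.002, -0.939]
contact_force: [-1.2, -0.9, 0.4]
opening: 0.0255
```

```bash
python3 st.py
```

```text
11.1 [ 0.5445 -0.047   0.1104] [ 3.136e+00  2.000e-03 -9.390e-01] op 0.0255 F [-1.2 -0.9  0.4] T [-0.104  0.447  0.315] q6 2.287
```

Call:
servo_tool --pt "0.0003 0 0 0 0 -0.02 1"

```text
time: 11.22
tool_pos: [0.5446, -0.047, 0.1104]
tool_rot: [3.135, 0.003, -0.96]
contact_force: [-2.5, -1.8, 0.6]
opening: 0.0256
```

```bash
python3 st.py
```

```text
11.225 [ 0.5446 -0.047   0.1104] [ 3.135e+00  3.000e-03 -9.600e-01] op 0.0256 F [-2.5 -1.8  0.6] T [-0.225  0.671  0.306] q6 2.308
```

Call:
servo_tool --pt "0 0 0 0 0 -0.02 1"

```text
time: 11.35
tool_pos: [0.5445, -0.047, 0.1104]
tool_rot: [3.135, 0.003, -0.981]
contact_force: [-1.5, -2.1, -0.2]
opening: 0.0257
```

```bash
python3 st.py
```

```text
11.35 [ 0.5445 -0.047   0.1104] [ 3.135e+00  3.000e-03 -9.810e-01] op 0.0257 F [-1.5 -2.1 -0.2] T [-0.13   0.557  0.316] q6 2.329
```

Call:
servo_tool --pt "0 0 0 0 0 -0.02 1"

```text
time: 11.48
tool_pos: [0.5445, -0.047, 0.1105]
tool_rot: [3.135, 0.003, -1.003]
contact_force: [-2.5, -1.5, -1.0]
opening: 0.0253
```

```bash
python3 st.py
```

```text
11.475 [ 0.5445 -0.047   0.1105] [ 3.135e+00  3.000e-03 -1.003e+00] op 0.0253 F [-2.5 -1.5 -1. ] T [-0.15   0.55   0.278] q6 2.351
```

Call:
servo_tool --pt "0 0 0 0 0 -0.015 1"

```text
time: 11.6
tool_pos: [0.5444, -0.047, 0.1104]
tool_rot: [3.135, 0.003, -1.019]
contact_force: [-1.7, -0.9, 0.5]
opening: 0.0254
```

```bash
python3 st.py
```

```text
11.6 [ 0.5444 -0.047   0.1104] [ 3.135e+00  3.000e-03 -1.019e+00] op 0.0254 F [-1.7 -0.9  0.5] T [-0.127  0.559  0.287] q6 2.367
```

Call:
servo_tool --pt "0 0 0 0 0 -0.01 1"

```text
time: 11.72
tool_pos: [0.5444, -0.0469, 0.1104]
tool_rot: [3.135, 0.003, -1.03]
contact_force: [-1.4, -1.3, 0.3]
opening: 0.0253
```

```bash
python3 st.py
```

```text
11.725 [ 0.5444 -0.0469  0.1104] [ 3.135e+00  3.000e-03 -1.030e+00] op 0.0253 F [-1.4 -1.3  0.3] T [-0.084  0.626  0.316] q6 2.377
```

Call:
servo_tool --pt "0.0002 0 0 0 0 -0.015 1"

```text
time: 11.85
tool_pos: [0.5445, -0.047, 0.1104]
tool_rot: [3.135, 0.003, -1.046]
contact_force: [-2.2, -1.0, 1.1]
opening: 0.0253
```

```bash
python3 st.py
```

```text
11.85 [ 0.5445 -0.047   0.1104] [ 3.135e+00  3.000e-03 -1.046e+00] op 0.0253 F [-2.2 -1.   1.1] T [-0.164  0.706  0.368] q6 2.393
```

Call:
servo_tool --pt "0 0 0 0 0 -0.015 1"

```text
time: 11.98
tool_pos: [0.5445, -0.0469, 0.1104]
tool_rot: [3.135, 0.003, -1.062]
contact_force: [-2.6, -0.1, 0.4]
opening: 0.0254
```

```bash
python3 st.py
```

```text
11.975 [ 0.5445 -0.0469  0.1104] [ 3.135e+00  3.000e-03 -1.062e+00] op 0.0254 F [-2.6 -0.1  0.4] T [-0.181  0.607  0.305] q6 2.409
```

Call:
servo_tool --pt "0 0 0 0 0 -0.015 1"

```text
time: 12.1
tool_pos: [0.5445, -0.0469, 0.1104]
tool_rot: [3.135, 0.003, -1.078]
contact_force: [-1.4, -1.6, -0.0]
opening: 0.0254
```

```bash
python3 st.py
```

```text
12.1 [ 0.5445 -0.0469  0.1104] [ 3.135e+00  3.000e-03 -1.078e+00] op 0.0254 F [-1.4 -1.6 -0. ] T [-0.168  0.625  0.392] q6 2.425
```

Readings are noisy, so I'll average several per step and use steps of about 0.012.

```bash
cat > av.py <<'E'
from h import *
T=[]
for i in range(4):
    s=robot.observe(); T.append(s["torque"][2]); robot.read_camera("side")
print("Tz",np.mean(T).round(3),np.round(T,2),"yaw",s["tool_rot"][2].round(4),s["tool_pos"].round(4))
E
python3 av.py
```

```text
Tz 0.38 [0.39 0.38 0.38 0.37] yaw -1.0766 [ 0.5445 -0.0469  0.1104]
```

Call:
servo_tool --pt "0 0 0 0 0 -0.012 1"

```text
time: 12.42
tool_pos: [0.5445, -0.0469, 0.1104]
tool_rot: [3.135, 0.003, -1.089]
contact_force: [-2.3, -1.3, 1.1]
opening: 0.0253
```

```bash
python3 av.py
```

```text
Tz 0.371 [0.38 0.38 0.37 0.36] yaw -1.0886 [ 0.5445 -0.0469  0.1104]
```

Call:
servo_tool --pt "0 0 0 0 0 -0.012 1"

```text
time: 12.75
tool_pos: [0.5445, -0.0469, 0.1104]
tool_rot: [3.134, 0.003, -1.101]
contact_force: [-2.3, -0.1, 0.7]
opening: 0.0255
```

```bash
python3 av.py
```

```text
Tz 0.372 [0.34 0.38 0.4  0.37] yaw -1.1005 [ 0.5445 -0.0469  0.1104]
```

Call:
servo_tool --pt "0 0 0 0 0 -0.012 1"

```text
time: 13.08
tool_pos: [0.5444, -0.0469, 0.1104]
tool_rot: [3.134, 0.003, -1.113]
contact_force: [-2.6, -1.8, 0.0]
opening: 0.0256
```

```bash
python3 av.py
```

```text
Tz 0.368 [0.35 0.42 0.33 0.38] yaw -1.1126 [ 0.5445 -0.0469  0.1104]
```

Call:
servo_tool --pt "0 0 0 0 0 -0.012 1"

```text
time: 13.4
tool_pos: [0.5444, -0.0469, 0.1104]
tool_rot: [3.134, 0.003, -1.125]
contact_force: [-1.3, -0.1, 0.6]
opening: 0.0259
```

```bash
python3 av.py; python3 - <<'E'
from h import *
s=robot.observe()
for n in("side","scene","wrist"): cv2.imwrite(f"pics/n_{n}.png",robot.read_camera(n))
def f(n,cn,X,h):
    im=cv2.imread(f"pics/{n}.png"); p=proj(cam(cn,s),[X])[0].round().astype(int); x,y=np.clip(p-h,0,[640-2*h,480-2*h]); return cv2.resize(im[y:y+2*h,x:x+2*h],(400,400),interpolation=cv2.INTER_CUBIC)
J=np.array([.542,-.002,.038])
g=np.hstack([f("n_side","side",J,30),f("n_scene","scene",J,30)]); g=cv2.convertScaleAbs(g,alpha=1.6)
cv2.imwrite("pics/c7.png",g)
E
```

```text
Tz 0.409 [0.36 0.46 0.39 0.43] yaw -1.1245 [ 0.5444 -0.0469  0.1104]
```

View pics/c7.png

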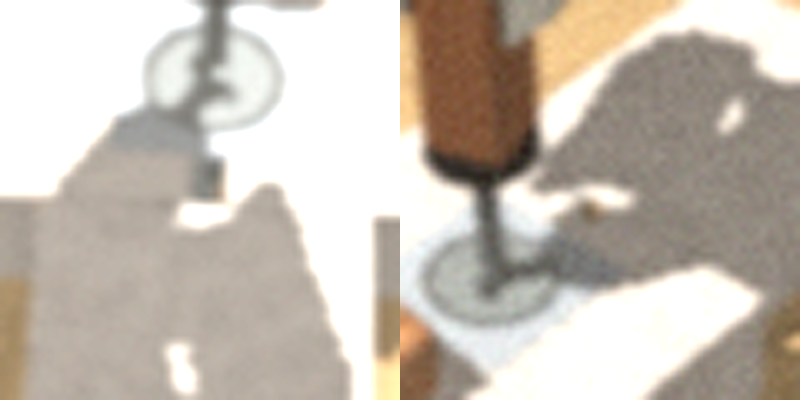

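No gap line shows at the joint in either view now, and Tz is 0.41. Two or three more tiny steps to confirm that it climbs.

Call:
servo_tool --pt "0 0 0 0 0 -0.01 1"

```text
time: 13.88
tool_pos: [0.5444, -0.0469, 0.1104]
tool_rot: [3.134, 0.003, -1.135]
contact_force: [-2.2, -1.0, 0.1]
opening: 0.0258
```

```bash
python3 av.py
```

```text
Tz 0.424 [0.44 0.46 0.41 0.38] yaw -1.1346 [ 0.5444 -0.0469  0.1104]
```

Call:
servo_tool --pt "0 0 0 0 0 -0.01 1"

```text
time: 14.2
tool_pos: [0.5444, -0.0469, 0.1104]
tool_rot: [3.134, 0.003, -1.145]
contact_force: [-3.0, -1.2, 0.7]
opening: 0.0252
```

```bash
python3 av.py
```

```text
Tz 0.378 [0.36 0.36 0.41 0.38] yaw -1.1445 [ 0.5444 -0.0469  0.1104]
```

Not clearly climbing yet. I'll track the rail's far edge in the saved side pictures to see whether it is still moving.

```bash
cat > rail.py <<'E'
from h import *
cv2.imwrite("pics/o_side.png",np.mean([robot.read_camera("side") for _ in range(4)],0).astype(np.uint8))
c=cam("side"); 
ref=None
for n in("side0","h_side","k_side","l_side","m_side","n_side","o_side"):
    g=cv2.cvtColor(cv2.imread(f"pics/{n}.png"),cv2.COLOR_BGR2GRAY).astype(float)
    a=[]
    for x in range(318,358):
        p=cv2.GaussianBlur(g[290:312,x:x+1],(1,5),0).ravel() ; d=-np.diff(p); k=d.argmax()
        if 1<=k<len(d)-1: a.append(290.5+k+.5*(d[k-1]-d[k+1])/(d[k-1]-2*d[k]+d[k+1]))
    r=np.array([290.5]); print(n,len(a),np.median(a).round(2),np.std(a).round(2), onplane(c,[338,np.median(a)],.038)[0,1].round(4))
E
python3 rail.py
```

```text
side0 40 309.28 0.31 0.1092
h_side 40 309.28 0.31 0.1092
k_side 40 309.28 0.29 0.1092
l_side 40 309.2 0.31 0.1091
m_side 40 308.76 0.45 0.1083
n_side 40 308.48 0.5 0.1077
o_side 40 308.48 0.51 0.1077
```

```bash
cat > ecc.py <<'E'
from h import *
import sys
def ecc(a,b,box,mot=cv2.MOTION_TRANSLATION):
    x,y,w,h=box; f=lambda n:cv2.cvtColor(cv2.imread(f"pics/{n}.png"),cv2.COLOR_BGR2GRAY)[y:y+h,x:x+w].astype(np.float32)
    M=np.eye(2,3,dtype=np.float32)
    r,M=cv2.findTransformECC(f(a),f(b),M,mot,(3,200,1e-6),None,3); return M[:,2],r
S,D=cam("scene"),cam("side")
J=lambda c,y:proj(c,[[.5395+.0,y,.038]])[0]
print("px/3mm side",(J(D,.108)-J(D,.111)),"scene",(J(S,.108)-J(S,.111)))
ns=sys.argv[1:]
for n in ns:
    try: d,r=ecc("h_side",n+"_side",(306,296,64,30)); print(n,"side",d.round(2),round(r,3))
    except cv2.error: print(n,"side fail")
    try: d,r=ecc("h_scene",n+"_scene",(335,210,35,50)); print(n,"scene",d.round(2),round(r,3))
    except cv2.error: print(n,"scene fail")
E
python3 - <<'E'
from h import *
cv2.imwrite("pics/o_scene.png",robot.read_camera("scene")); cv2.imwrite("pics/o_wrist.png",robot.read_camera("wrist"))
E
python3 ecc.py k l m n o
```

```text
px/3mm side [ 0.33823977 -1.5132613 ] scene [-1.04088554  0.58731389]
k side [3.36 0.48] 0.917
k scene [-3.18 -2.3 ] 0.939
l side [-0.52 -0.12] 0.985
l scene [ 0.59 -0.37] 0.917
m side [-0.47 -0.67] 0.991
m scene [ 0.11 -0.5 ] 0.853
n side [-0.59 -0.92] 0.992
n scene [-0.01 -0.85] 0.841
o side [-0.6  -0.82] 0.986
o scene [ 0.29 -0.83] 0.834
```

Side-view tracking shows the rail drawn in by roughly 1.5–2 mm, with no measurable motion in the last 0.02 rad. Continuing in tiny steps until the torque clearly climbs, staying well below 0.7.

Call:
servo_tool --pt "0 0 0 0 0 -0.012 1"

```text
time: 14.82
tool_pos: [0.5444, -0.0469, 0.1104]
tool_rot: [3.134, 0.003, -1.157]
contact_force: [-2.6, -1.0, 1.4]
opening: 0.0252
```

```bash
python3 av.py
```

```text
Tz 0.415 [0.43 0.38 0.41 0.44] yaw -1.1565 [ 0.5444 -0.0469  0.1104]
```

Call:
servo_tool --pt "0 0 0 0 0 -0.012 1"

```text
time: 15.15
tool_pos: [0.5444, -0.0469, 0.1104]
tool_rot: [3.134, 0.003, -1.169]
contact_force: [-2.3, -0.9, 0.6]
opening: 0.0255
```

```bash
python3 av.py
```

```text
Tz 0.428 [0.48 0.43 0.43 0.37] yaw -1.1685 [ 0.5444 -0.0469  0.1104]
```

Call:
servo_tool --pt "0 0 0 0 0 -0.012 1"

```text
time: 15.48
tool_pos: [0.5444, -0.0469, 0.1104]
tool_rot: [3.134, 0.003, -1.181]
contact_force: [-3.0, -0.2, 0.7]
opening: 0.0258
```

```bash
python3 av.py; python3 rail.py | tail -1
```

```text
Tz 0.43 [0.47 0.45 0.42 0.38] yaw -1.1805 [ 0.5444 -0.0469  0.1104]
o_side 40 308.44 0.52 0.1076
```

Torque creeps up to 0.43 while the rail's edge holds still (under 0.1 px over the last 0.06 rad), so the faces seem to have met. Checking brightness profiles across the joint, before and now.

```bash
python3 - <<'E'
from h import *
sc=np.mean([robot.read_camera("scene") for _ in range(4)],0).astype(np.uint8); cv2.imwrite("pics/o_scene.png",sc)
# sample along panel y across the joint on the top plane, several x offsets
th=.065; ux=np.array([np.cos(th),np.sin(th),0]); uy=np.array([-np.sin(th),np.cos(th),0]); C=np.array([.5455,-.0465,.038])
v=np.arange(.037,.056,.001)
print("y mm",(v*1e3).round().astype(int).tolist())
for n in("side","scene"):
    c=cam(n)
    for a,b in((-.042,-.030),(-.03,-.015),(.015,.03),(.03,.042)):
        for k in("h","l","m","n","o"):
            g=cv2.cvtColor(cv2.imread(f"pics/{k}_{n}.png"),cv2.COLOR_BGR2GRAY).astype(np.float32)
            P=[]
            for u in np.linspace(a,b,9):
                p=proj(c,C+u*ux+v[:,None]*uy).astype(np.float32)
                P.append(cv2.remap(g,p[None,:,0],p[None,:,1],cv2.INTER_CUBIC)[0])
            print(n,a,k,np.mean(P,0).round().astype(int).tolist())
E
```

```text
y mm [37, 38, 39, 40, 41, 42, 43, 44, 45, 46, 47, 48, 49, 50, 51, 52, 53, 54, 55, 56]
side -0.042 h [201, 201, 199, 194, 184, 171, 159, 151, 154, 166, 181, 192, 197, 200, 199, 198, 198, 198, 200, 201]
side -0.042 l [207, 207, 206, 201, 191, 180, 170, 165, 169, 177, 188, 195, 198, 199, 196, 192, 186, 179, 170, 163]
side -0.042 m [208, 207, 205, 201, 196, 190, 188, 192, 198, 204, 207, 208, 207, 205, 204, 203, 203, 202, 201, 199]
side -0.042 n [208, 207, 205, 203, 198, 195, 194, 197, 202, 205, 205, 204, 202, 201, 201, 202, 202, 202, 201, 199]
side -0.042 o [207, 207, 205, 202, 198, 194, 193, 196, 200, 202, 202, 201, 199, 198, 197, 197, 198, 199, 199, 199]
side -0.03 h [202, 203, 203, 201, 197, 187, 173, 159, 151, 151, 160, 172, 184, 192, 196, 198, 200, 201, 201, 201]
side -0.03 l [194, 190, 186, 181, 174, 164, 151, 139, 129, 123, 119, 117, 115, 114, 114, 113, 113, 113, 112, 112]
side -0.03 m [188, 186, 184, 180, 174, 166, 154, 145, 139, 137, 136, 135, 135, 133, 130, 128, 124, 121, 118, 116]
side -0.03 n [169, 161, 156, 152, 148, 143, 137, 132, 129, 127, 125, 124, 122, 120, 120, 120, 120
[... 2614 characters left out ...]
86, 87, 87, 87, 86, 86, 86, 86, 84, 83, 83, 84, 85, 85, 85, 84, 83, 82, 82, 83]
scene 0.015 o [86, 86, 86, 86, 87, 87, 86, 84, 84, 84, 84, 84, 84, 84, 83, 83, 83, 83, 82, 83]
scene 0.03 h [172, 172, 172, 172, 172, 171, 169, 164, 156, 146, 137, 135, 139, 147, 157, 164, 165, 161, 153, 142]
scene 0.03 l [138, 133, 128, 124, 121, 118, 115, 111, 105, 96, 87, 79, 75, 75, 78, 82, 85, 87, 87, 87]
scene 0.03 m [132, 129, 125, 121, 117, 112, 107, 103, 100, 95, 89, 85, 83, 82, 82, 84, 85, 86, 88, 89]
scene 0.03 n [131, 129, 125, 121, 115, 110, 107, 105, 103, 99, 95, 90, 86, 85, 85, 85, 85, 86, 86, 87]
scene 0.03 o [132, 128, 124, 119, 115, 110, 107, 104, 102, 99, 95, 91, 87, 86, 85, 85, 85, 86, 87, 87]
```

The joint's dark dip fell from about 50 grey levels to about 8 (from 8 to 3, and to nothing in the scene view, in shadow). It no longer changes with turning, and torque stepped from 0.25 to 0.38 and then 0.43. So the faces are tight and I'll stop here. I'll ease back within the blade's play and draw the driver straight out.

Call:
servo_tool --pt "0 0 0 0 0 0.04 1" --pt "0 0 0 0 0 0.04 1"

```text
time: 16.32
tool_pos: [0.5444, -0.047, 0.1104]
tool_rot: [3.135, 0.003, -1.099]
contact_force: [-3.6, -1.2, 0.8]
opening: 0.0251
```

```bash
python3 st.py
```

```text
16.325 [ 0.5444 -0.047   0.1104] [ 3.135e+00  3.000e-03 -1.099e+00] op 0.0251 F [-3.6 -1.2  0.8] T [-0.165  0.776  0.195] q6 2.446
```

Call:
servo_tool --pt "0 0 0.004 0 0 0 1" --pt "0 0 0.008 0 0 0 1" --pt "0 0 0.025 0 0 0 1" --pt "0 0 0.035 0 0 0 1" --pt "0 0 0.025 0 0 0 1" --pt "0 0 0 0 0 0 1"

```text
time: 17.08
tool_pos: [0.5482, -0.0466, 0.2135]
tool_rot: [-3.139, -0.001, -1.106]
contact_force: [0.7, 1.4, -1.5]
opening: 0.0255
```

```bash
python3 st.py;  python3 rail.py | tail -1
```

```text
17.075 [ 0.5482 -0.0466  0.2135] [-3.139e+00 -1.000e-03 -1.106e+00] op 0.0255 F [ 0.7  1.4 -1.5] T [ 0.138  0.021 -0.021] q6 2.451
o_side 40 308.61 4.0 0.108
```

Free of the slot. The hole is square and the block's sides lie near yaw -1.0, so I'll return at yaw -1.0, with the blade parallel to the hole's sides. Moving to hover over the block and measuring the hole.

Call:
servo_tool --pt "-0.01 -0.03 0 0 0 0.02 1" --pt "-0.017 -0.05 0 0 0 0.03 1" --pt "-0.017 -0.05 0 0 0 0.03 1" --pt "-0.017 -0.05 0 0 0 0.02 1" --pt "-0.014 -0.045 0 0 0 0 1" --pt "-0.006 -0.015 -0.01 0 0 0 1" --pt "0 0 0 0 0 0 1" --pt "0 0 0 0 0 0 1"

```text
time: 18.27
tool_pos: [0.4593, -0.2888, 0.1897]
tool_rot: [3.133, 0.019, -1.0]
contact_force: [-0.2, -0.0, -1.3]
opening: 0.0254
```

```bash
python3 st.py; python3 - <<'E'
from h import *
s=robot.observe(); c=cam("wrist",s)
for n in("wrist","side","scene"): cv2.imwrite(f"pics/p_{n}.png",robot.read_camera(n))
im=cv2.imread("pics/p_wrist.png"); p=proj(c,[[.462,-.294,.062]])[0].round().astype(int); print("hole guess px",p)
h=75; x,y=np.clip(p-h,0,[640-2*h,480-2*h]); print("crop",x,y)
A=cv2.resize(im[y:y+150,x:x+150],(400,400),interpolation=cv2.INTER_CUBIC)
f=lambda n,x,y:cv2.resize(cv2.imread(f"pics/{n}.png")[y:y+60,x:x+80],(400,300),interpolation=cv2.INTER_CUBIC)
B=np.vstack([f("p_side",300,220),f("p_scene",280,225)]); A=np.vstack([A,A[:200]*0])
cv2.imwrite("pics/c8.png",np.hstack([A,B]))
E
```

```text
18.275 [ 0.4593 -0.2888  0.1897] [ 3.133  0.019 -1.   ] op 0.0254 F [-0.2 -0.  -1.3] T [ 0.113 -0.015 -0.004] q6 1.871
hole guess px [321 213]
crop 246 138
```

View pics/c8.png

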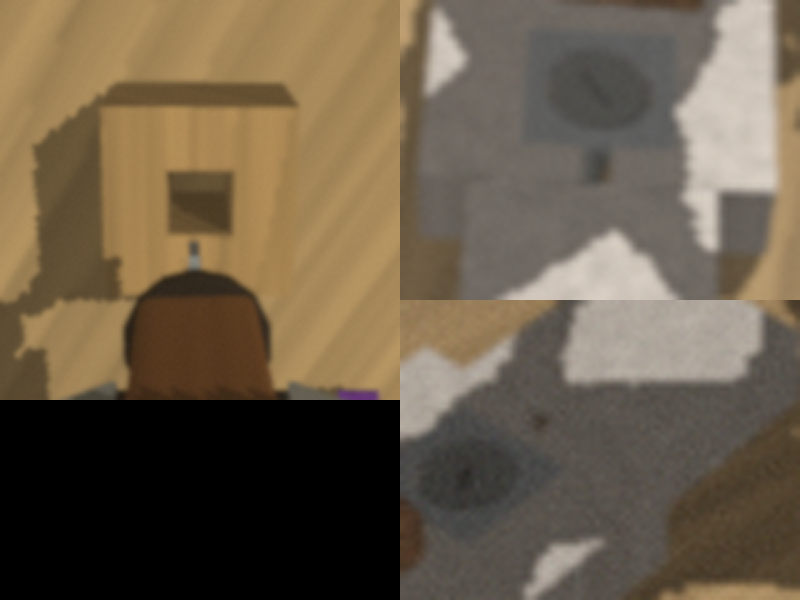

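The joint shows no gap in either view: only a tone edge in shadow, no dark line. The hole is centred at crop (200,203), square to the tool, at about (0.462,-0.294). Aligning over it first.

Call:
servo_tool --pt "0.002 -0.005 -0.015 0 0 0 1" --pt "0 0 0 0 0 0 1" --pt "0 0 0 0 0 0 1"

```text
time: 18.8
tool_pos: [0.4625, -0.2927, 0.1743]
tool_rot: [3.133, 0.018, -0.997]
contact_force: [-0.4, -0.1, -1.0]
opening: 0.0256
```

```bash
cat > tip.py <<'E'
from h import *
s=robot.observe(); R=Ro.from_euler("xyz",s["tool_rot"]).as_matrix(); print("toolz",R[:,2].round(4),"fix rotvec",np.cross(R[:,2],[0,0,-1]).round(4),"tip",(s["tool_pos"]+R[:,2]*.0784).round(4),"tcp",s["tool_pos"].round(4),"yaw",s["tool_rot"][2].round(3),"F",s["contact_force"].round(1))
E
python3 tip.py
```

```text
toolz [-0.0166  0.0102 -0.9998] fix rotvec [-0.0102 -0.0166 -0.    ] tip [ 0.4612 -0.2919  0.0959] tcp [ 0.4625 -0.2927  0.1743] yaw -0.997 F [-0.4 -0.1 -1. ]
```

Call:
servo_tool --pt "-0.0005 -0.0015 -0.01 -0.01 -0.0166 0 1" --pt "0 0 0 0 0 0 1"

```text
time: 19.05
tool_pos: [0.4622, -0.2941, 0.1644]
tool_rot: [-3.141, -0.0, -0.997]
contact_force: [0.1, 0.6, -0.9]
opening: 0.0256
```

```bash
python3 tip.py
```

```text
toolz [ 5.e-04 -1.e-04 -1.e+00] fix rotvec [0.0001 0.0005 0.    ] tip [ 0.4623 -0.2941  0.086 ] tcp [ 0.4622 -0.2941  0.1644] yaw -0.997 F [ 0.1  0.6 -0.9]
```

The tip is centred and vertical. Lowering into the hole: .164 to about .089, then checking before the last few millimetres.

Call:
servo_tool --pt "0 0 -0.02 0 0 0 1" --pt "0 0 -0.012 0 0 0 1" --pt "0 0 -0.012 0 0 0 1" --pt "0 0 0 0 0 0 1"

```text
time: 19.55
tool_pos: [0.4631, -0.2946, 0.1207]
tool_rot: [-3.141, -0.002, -0.997]
contact_force: [0.3, -0.6, -1.3]
opening: 0.0256
```

```bash
python3 tip.py
```

```text
toolz [ 0.0021 -0.0013 -1.    ] fix rotvec [0.0013 0.0021 0.    ] tip [ 0.4633 -0.2947  0.0423] tcp [ 0.4631 -0.2946  0.1207] yaw -0.997 F [ 0.3 -0.6 -1.3]
```

Call:
servo_tool --pt "-0.001 0.0005 -0.015 0.001 0.002 0 1" --pt "0 0 -0.012 0 0 0 1" --pt "0 0 -0.006 0 0 0 1" --pt "0 0 0 0 0 0 1"

```text
time: 20.05
tool_pos: [0.4625, -0.2945, 0.0859]
tool_rot: [-3.141, -0.001, -0.997]
contact_force: [-0.1, -1.0, -1.2]
opening: 0.0257
```

```bash
python3 tip.py
```

```text
toolz [ 9.0e-04 -1.2e-03 -1.0e+00] fix rotvec [0.0012 0.0009 0.    ] tip [ 0.4626 -0.2946  0.0075] tcp [ 0.4625 -0.2945  0.0859] yaw -0.997 F [-0.1 -1.  -1.2]
```

Within 0.5 mm of its seat. Releasing (opening part-way), then rising straight up.

Call:
servo_tool --pt "0 0 -0.0004 0 0 0 -0.3" --pt "0 0 0 0 0 0 -0.3" --pt "0 0 0 0 0 0 -0.3" --pt "0 0 0 0 0 0 -0.3" --pt "0 0 0 0 0 0 -0.3" --pt "0 0 0 0 0 0 -0.3"

```text
time: 20.8
tool_pos: [0.4636, -0.2955, 0.0872]
tool_rot: [-3.14, -0.005, -0.997]
contact_force: [0.4, 0.3, 0.1]
opening: 0.0598
```

Call:
servo_tool --pt "0 0 0.02 0 0 0 -0.3" --pt "0 0 0.04 0 0 0 -0.3" --pt "0 0 0.04 0 0 0 -0.3" --pt "0 0 0.04 0 0 0 -0.3" --pt "-0.03 -0.04 0.03 0 0 0 -0.3" --pt "-0.03 -0.05 0.02 0 0 0 -0.3" --pt "-0.03 -0.05 0 0 0 0 -0.3" --pt "0 0 0 0 0 0 -0.3" --pt "0 0 0 0 0 0 -0.3"

```text
time: 21.92
tool_pos: [0.3699, -0.4372, 0.2832]
tool_rot: [-3.142, -0.005, -0.994]
contact_force: [0.1, -0.0, 0.2]
opening: 0.0597
```

```bash
python3 st.py; python3 - <<'E'
from h import *
for n in("side","scene"): cv2.imwrite(f"pics/q_{n}.png",robot.read_camera(n))
f=lambda n,x,y,w,h:cv2.resize(cv2.imread(f"pics/{n}.png")[y:y+h,x:x+w],(400,300),interpolation=cv2.INTER_CUBIC)
cv2.imwrite("pics/c9.png",np.vstack([np.hstack([f("q_side",360,90,120,90),f("q_scene",90,220,120,90)]),np.hstack([f("q_side",290,195,100,75),f("q_scene",250,215,100,75)])]))
E
```

```text
21.925 [ 0.3699 -0.4372  0.2832] [-3.142 -0.005 -0.994] op 0.0597 F [ 0.1 -0.   0.2] T [0.169 0.003 0.004] q6 1.563
```

View pics/c9.png

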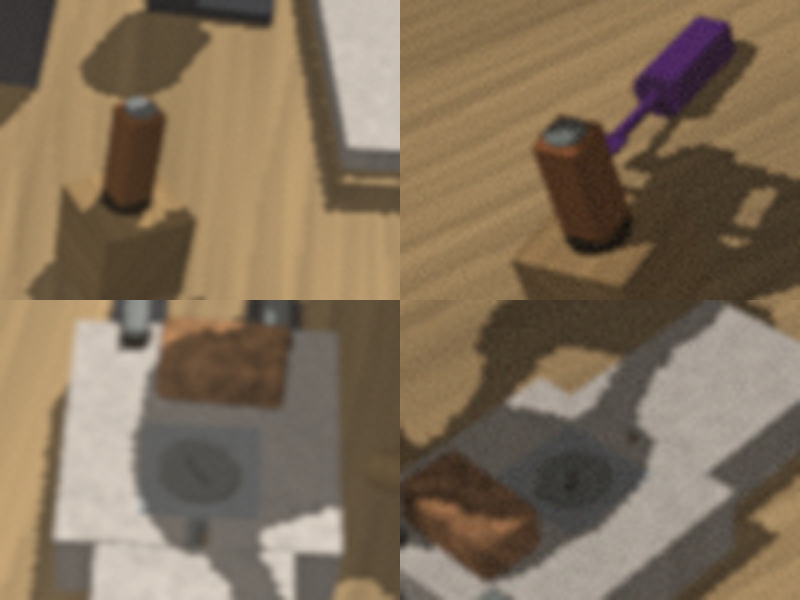

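The driver stands in its block with the guard seated, and the joint is shut. But the purple look-alike is not where it stood in the first picture. I need to see when it moved and where it is now.

```bash
python3 - <<'E'
from h import *
def mask(im):
    b,g,r=[im[...,i].astype(int) for i in range(3)]
    return ((b-g>18)&(r-g>5)).astype(np.uint8)
for n in("scene","side"):
    for k in(f"{n}0",f"h_{n}",f"i_{n}",f"l_{n}",f"o_{n}",f"p_{n}",f"q_{n}"):
        m=mask(cv2.imread(f"pics/{k}.png")); N,l,st,c=cv2.connectedComponentsWithStats(m)
        if N>1:
            j=1+st[1:,4].argmax(); print(k,st[j].tolist(),c[j].round(1), "z=.013:",onplane(cam(n),c[j],.013)[0,:2].round(3))
s=robot.observe()
class W: pass
for k,pos,rot in(("w1",[.45363834,-.28399,.26881],[-3.13702576,-8.9e-4,.405255]),("w2",[.45415,-.29843,.088],[-3.13813,.0015,.3972])):
    m=mask(cv2.imread(f"pics/{k}.png")); N,l,st,c=cv2.connectedComponentsWithStats(m); j=1+st[1:,4].argmax()
    cw=cam("wrist",{"tool_pos":pos,"tool_rot":rot})
    print(k,st[j].tolist(),c[j].round(1),"lying:",onplane(cw,c[j],.013)[0,:2].round(3),"upright would show base/top",proj(cw,[[.37,-.267,.0],[.37,-.267,.125]]).round().tolist())
cv2.imwrite("pics/c10.png",cv2.imread("pics/q_side.png"))
E
```

```text
scene0 [123, 225, 26, 32, 436] [134.1 239.5] z=.013: [ 0.259 -0.243]
h_scene [148, 225, 40, 41, 437] [170.3 242.3] z=.013: [ 0.317 -0.19 ]
i_scene [149, 225, 40, 41, 453] [170.8 242.1] z=.013: [ 0.317 -0.189]
l_scene [148, 225, 41, 41, 468] [171.1 242. ] z=.013: [ 0.317 -0.188]
o_scene [148, 225, 41, 41, 447] [170.7 242. ] z=.013: [ 0.317 -0.189]
p_scene [148, 225, 41, 41, 484] [171.3 242.1] z=.013: [ 0.318 -0.188]
q_scene [152, 225, 37, 41, 454] [171.8 241.4] z=.013: [ 0.316 -0.187]
side0 [435, 136, 21, 49, 499] [444.4 153.9] z=.013: [ 0.358 -0.362]
h_side [440, 183, 38, 48, 608] [460.7 210. ] z=.013: [ 0.32  -0.189]
i_side [440, 183, 38, 48, 611] [460.7 210.1] z=.013: [ 0.32  -0.189]
l_side [439, 183, 39, 48, 610] [460.6 210. ] z=.013: [ 0.32  -0.189]
o_side [440, 183, 38, 48, 610] [460.7 210.1] z=.013: [ 0.319 -0.189]
p_side [439, 183, 39, 48, 609] [460.7 210. ] z=.013: [ 0.32  -0.189]
q_side [439, 183, 39, 48, 615] [460.7 210.1] z=.013: [ 0.319 -0.189]
w1 [223, 244, 63, 57, 1611] [251.2 275.7] lying: [ 0.32  -0.239] upright would show base/top [[286.0, 247.0], [273.0, 287.0]]
w2 [145, 312, 13, 12, 82] [149.8 316.4] lying: [ 0.341 -0.196] upright would show base/top [[249.0, 309.0], [201.0, 427.0]]
```

View pics/c10.png

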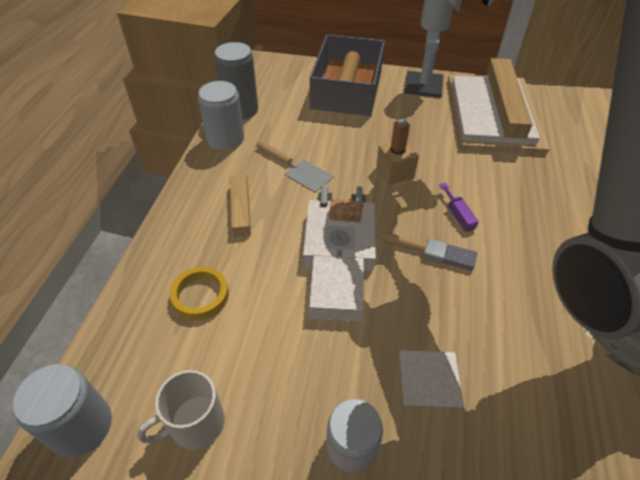

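The purple look-alike was standing unsupported on its blade tip. It was already tipping at 1.15 s, when the gripper was over 100 mm above it, and was lying still by the next picture. It toppled on its own without contact, so it stays alone as told. One last profile of the joint, with the lit strips compared to the start.

```bash
python3 - <<'E'
from h import *
th=.065; ux=np.array([np.cos(th),np.sin(th),0]); uy=np.array([-np.sin(th),np.cos(th),0]); C=np.array([.5455,-.0465,.038]); v=np.arange(.039,.056,.001)
for n in("side","scene"):
    for a,b in((-.042,-.032),(-.03,-.02),(.03,.042)):
        for k in("h","q"):
            g=cv2.cvtColor(cv2.imread(f"pics/{k}_{n}.png"),cv2.COLOR_BGR2GRAY).astype(np.float32)
            P=[cv2.remap(g,p[None,:,0],p[None,:,1],cv2.INTER_CUBIC)[0] for p in (proj(cam(n),C+u*ux+v[:,None]*uy).astype(np.float32) for u in np.linspace(a,b,9))]
            print(n,a,k,np.mean(P,0).round().astype(int).tolist())
E
```

```text
side -0.042 h [198, 193, 182, 170, 158, 151, 155, 167, 183, 194, 198, 201, 200, 198, 198, 199, 200]
side -0.042 q [192, 187, 182, 178, 179, 184, 190, 194, 195, 191, 186, 178, 171, 164, 157, 153, 150]
side -0.03 h [203, 201, 196, 184, 169, 155, 149, 151, 160, 172, 184, 191, 195, 197, 198, 200, 200]
side -0.03 q [111, 110, 108, 106, 105, 104, 104, 104, 104, 104, 105, 105, 106, 107, 108, 108, 108]
side 0.03 h [200, 200, 200, 200, 199, 196, 192, 182, 168, 154, 144, 142, 151, 166, 181, 187, 185]
side 0.03 q [203, 203, 202, 202, 200, 198, 194, 188, 182, 179, 180, 184, 189, 192, 195, 196, 196]
scene -0.042 h [161, 157, 151, 148, 148, 153, 159, 166, 169, 170, 169, 167, 166, 166, 167, 168, 169]
scene -0.042 q [157, 158, 160, 161, 160, 158, 156, 154, 151, 146, 142, 139, 136, 132, 128, 125, 122]
scene -0.03 h [167, 162, 155, 149, 145, 145, 149, 154, 159, 162, 163, 164, 165, 167, 168, 168, 168]
scene -0.03 q [83, 83, 84, 84, 83, 81, 79, 78, 78, 78, 79, 80, 81, 81, 81, 81, 81]
scene 0.03 h [172, 172, 172, 171, 169, 164, 156, 146, 137, 135, 139, 147, 157, 164, 165, 161, 153]
scene 0.03 q [165, 165, 164, 164, 164, 163, 161, 160, 160, 160, 160, 161, 163, 163, 162, 161, 162]
```

The side view still shows a faint residual dip at the seam (about 20 of 55) where the scene view shows about 3 of 36. That's not decisive, and the time budget allows a closer look: I'll hover the wrist camera over the joint.

Call:
servo_tool --pt "0.02 0.05 0 0 0 0.15 -0.3" --pt "0.02 0.055 0 0 0 0.15 -0.3" --pt "0.02 0.055 0 0 0 0.15 -0.3" --pt "0.02 0.055 0 0 0 0.15 -0.3" --pt "0.02 0.055 0 0 0 0.15 -0.3" --pt "0.02 0.055 -0.02 0 0 0.15 -0.3" --pt "0.02 0.05 -0.04 0 0 0.15 -0.3" --pt "0.015 0.03 -0.04 0 0 0.02 -0.3" --pt "0 0 -0.03 0 0 0 -0.3" --pt "0 0 0 0 0 0 -0.3" --pt "0 0 0 0 0 0 -0.3"

```text
time: 23.4
tool_pos: [0.5266, -0.0106, 0.1557]
tool_rot: [-3.141, -0.009, 0.135]
contact_force: [-0.2, -0.2, -0.0]
opening: 0.0595
```

```bash
python3 st.py; python3 - <<'E'
from h import *
s=robot.observe(); c=cam("wrist",s); im=np.mean([robot.read_camera("wrist") for _ in range(3)],0).astype(np.uint8); cv2.imwrite("pics/r_wrist.png",im)
th=.065; ux=np.array([np.cos(th),np.sin(th),0]); uy=np.array([-np.sin(th),np.cos(th),0]); C=np.array([.5455,-.0465,.038])
print(proj(c,[C,C+.045*uy,C+.045*uy+.04*ux,C+.045*uy-.04*ux]).round())
p=proj(c,[C+.045*uy])[0].astype(int); w,h=160,120; x,y=np.clip(p-[w//2,h//2],0,[640-w,480-h]); print(x,y)
cv2.imwrite("pics/c11.png",cv2.convertScaleAbs(cv2.resize(im[y:y+h,x:x+w],(800,600),interpolation=cv2.INTER_CUBIC),alpha=1.5))
E
```

```text
23.4 [ 0.5266 -0.0106  0.1557] [-3.141 -0.009  0.135] op 0.0595 F [-0.2 -0.2 -0. ] T [ 0.044 -0.006 -0.016] q6 1.266
[[366. 210.]
 [313. 207.]
 [316. 159.]
 [310. 251.]]
232 146
```

View pics/c11.png

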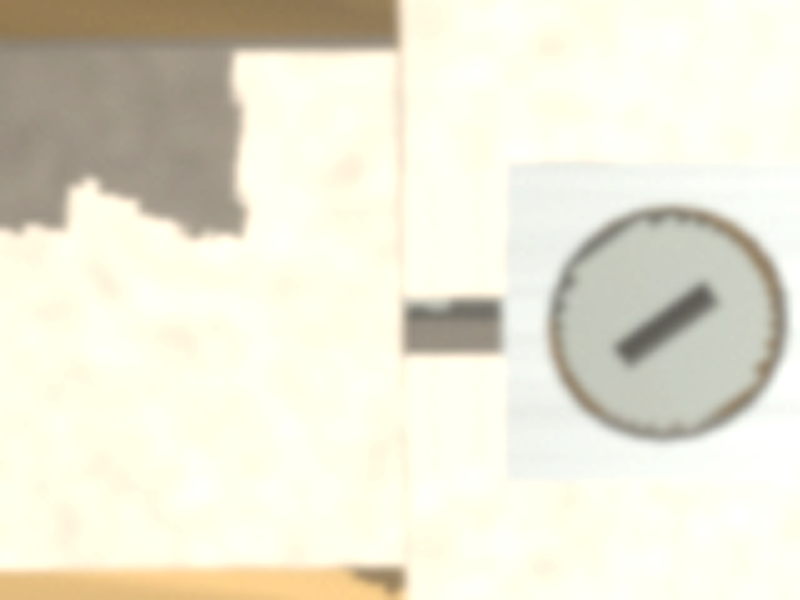

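The seam at crop x≈402 shows only the faintest tint at this resolution, and the cam slot has clearly turned. Integrating the raw dip across the seam to get an equivalent width, against the opening picture.

```bash
python3 - <<'E'
from h import *
th=.065; C=np.array([.5455,-.0465,.038]);s=robot.observe()
for k,st in(("h",{"tool_pos":[.5363,-.0447,.1878],"tool_rot":[-3.1317,.0167,.1038]}),("r",s)):
    c=cam("wrist",st); g=cv2.cvtColor(cv2.imread(f"pics/{k}_wrist.png"),cv2.COLOR_BGR2GRAY).astype(np.float32)
    for a,b in((-.038,-.025),(-.022,-.01),(.01,.022),(.025,.038)):
        P=[]
        v=np.arange(.037,.055,.0005)
        for u in np.linspace(a,b,15):
            X=C+u*np.array([np.cos(th),np.sin(th),0])+v[:,None]*np.array([-np.sin(th),np.cos(th),0]); p=proj(c,X).astype(np.float32)
            P.append(cv2.remap(g,p[None,:,0],p[None,:,1],cv2.INTER_CUBIC)[0])
        P=np.median(P,0); base=np.median(P); i=P[8:28].argmin()+8
        print(k,a,"base",base.round(),"min",P[i].round(),"at",(v[i]*1e3).round(1),"dip area/base mm",((base-P[max(0,i-5):i+6])/base).sum().round(2)*.5)
E
```

```text
h -0.038 base 184.0 min 121.0 at 45.5 dip area/base mm 0.905
h -0.022 base 189.0 min 112.0 at 46.5 dip area/base mm 1.135
h 0.01 base 169.0 min 82.0 at 49.0 dip area/base mm 2.095
h 0.025 base 189.0 min 101.0 at 50.5 dip area/base mm 1.37
r -0.038 base 175.0 min 169.0 at 42.5 dip area/base mm 0.005
r -0.022 base 177.0 min 169.0 at 44.0 dip area/base mm 0.1
r 0.01 base 173.0 min 163.0 at 46.5 dip area/base mm 0.08
r 0.025 base 175.0 min 158.0 at 47.5 dip area/base mm 0.25
```

```bash
python3 - <<'E'
from h import *
cv2.imwrite("pics/s_side.png",np.mean([robot.read_camera("side") for _ in range(3)],0).astype(np.uint8))
for n in("h_side","m_side","n_side","p_side","q_side","s_side"):
    g=cv2.cvtColor(cv2.imread(f"pics/{n}.png"),cv2.COLOR_BGR2GRAY).astype(float); o=[]
    for X in((318,331),(331,345),(345,358)):
        a=[]
        for x in range(*X):
            p=cv2.GaussianBlur(g[300:316,x:x+1],(1,5),0).ravel(); d=-np.diff(p); k=d.argmax()
            if 1<=k<len(d)-1: a.append(300.5+k+.5*(d[k-1]-d[k+1])/(d[k-1]-2*d[k]+d[k+1]))
        o.append(np.median(a).round(2))
    print(n,o)
# seam direction relative to panel/rail edges from wrist close-up: local-baseline dip along the seam
th=.065; C=np.array([.5455,-.0465,.038]); c=cam("wrist",robot.observe()); g=cv2.cvtColor(cv2.imread("pics/r_wrist.png"),cv2.COLOR_BGR2GRAY)
for u in(.035,.02,-.02,-.035):
    p=proj(c,[C+.045*np.array([-np.sin(th),np.cos(th),0])+u*np.array([np.cos(th),np.sin(th),0])])[0].round().astype(int)
    print(u,p,g[p[1]-5:p[1]+6,p[0]-8:p[0]+9].mean(0).round().astype(int).tolist())
E
```

```text
h_side [np.float64(308.67), np.float64(309.52), np.float64(309.9)]
m_side [np.float64(308.18), np.float64(308.77), np.float64(309.36)]
n_side [np.float64(307.69), np.float64(308.48), np.float64(308.84)]
p_side [np.float64(307.62), np.float64(308.36), np.float64(308.79)]
q_side [np.float64(307.61), np.float64(308.36), np.float64(308.8)]
s_side [np.float64(307.43), np.float64(308.34), np.float64(308.79)]
0.035 [314 165] [176, 176, 175, 172, 166, 158, 158, 168, 174, 176, 176, 177, 177, 178, 179, 180, 180]
0.02 [313 183] [173, 174, 176, 176, 176, 172, 165, 164, 172, 177, 178, 178, 178, 178, 178, 179, 180]
-0.02 [310 229] [179, 179, 178, 176, 174, 173, 172, 172, 172, 171, 170, 172, 177, 179, 179, 178, 177]
-0.035 [309 246] [175, 174, 172, 172, 171, 172, 174, 175, 177, 177, 175, 171, 171, 176, 180, 180, 181]
```

Travel is about 2.3 mm. However, the -x side has stopped while the +x side was still closing during the last turns, and the wrist dip grows toward +x: area about 0.05, 0.1, 0.15 and 0.28 mm. That reads as a small wedge gap remaining, so it isn't convincingly tight, and the torque (0.43) was still inside the "faces meet" band. Time allows nipping it up a little more. Measuring the slot, then fetching the driver again.

```bash
python3 - <<'E'
from slot import *
s=robot.observe(); print(slot(cv2.imread("pics/r_wrist.png"),cam("wrist",s),[.5455,-.0465,.038])); print(s["time"],s["tool_pos"],s["tool_rot"])
print("driver top guess px side",proj(cam("side"),[[.4625,-.2945,.132]]))
E
```

```text
(array([ 0.54519656, -0.04664556]), np.float64(-0.7870761041537538), np.float64(0.01855705903844866), 116)
23.7 [ 0.52652516 -0.01156748  0.15533965] [-3.14089063 -0.00930749  0.13372011]
driver top guess px side [[402.82730121 122.33773152]]
```

Call:
servo_tool --pt "0 -0.02 0.05 0 0 -0.1 -0.6" --pt "0 -0.05 0.04 0 0 -0.17 -0.6" --pt "-0.015 -0.055 0 0 0 -0.17 -0.6" --pt "-0.015 -0.055 0 0 0 -0.17 -0.6" --pt "-0.015 -0.05 0 0 0 -0.17 -0.6" --pt "-0.015 -0.04 0 0 0 -0.17 -0.6" --pt "-0.004 -0.014 0 0 0 -0.17 -0.6" --pt "0 0 0 0 0 0 -0.6" --pt "0 0 0 0 0 0 -0.6"

```text
time: 24.82
tool_pos: [0.4586, -0.3067, 0.2521]
tool_rot: [-3.139, -0.017, -1.021]
contact_force: [-1.1, 0.0, -0.3]
opening: 0.0734
```

```bash
python3 tip.py
```

```text
toolz [ 0.0114 -0.0131 -0.9998] fix rotvec [0.0131 0.0114 0.    ] tip [ 0.4595 -0.3078  0.1737] tcp [ 0.4586 -0.3067  0.2521] yaw -1.021 F [-1.1  0.  -0.3]
```

The slot is now at yaw -0.787. Aligning over the driver, then down and grip.

Call:
servo_tool --pt "0.004 0.012 -0.04 0.013 0.011 0.024 -0.6" --pt "0 0 -0.02 0 0 0 -0.6" --pt "0 0 0 0 0 0 -0.6"

```text
time: 25.2
tool_pos: [0.4641, -0.2918, 0.1919]
tool_rot: [-3.14, -0.002, -0.985]
contact_force: [0.1, 0.5, 0.3]
opening: 0.0735
```

```bash
python3 tip.py; python3 - <<'E'
from h import *
s=robot.observe(); c=cam("wrist",s); im=robot.read_camera("wrist"); cv2.imwrite("pics/t_wrist.png",im)
p=proj(c,[[.4625,-.2945,.132]])[0]; print(p)
# grey ferrule on the handle's top: low saturation blob
hsv=cv2.cvtColor(im,cv2.COLOR_BGR2HSV); x,y=(p-25).astype(int); r=hsv[y:y+50,x:x+50]
m=((r[...,1]<70)&(r[...,2]>70)).astype(np.uint8); N,l,st,cc=cv2.connectedComponentsWithStats(m); j=1+st[1:,4].argmax(); print(st[j],cc[j]+[x,y],onplane(c,cc[j]+[x,y],.132))
E
```

```text
toolz [ 2.5e-03 -6.0e-04 -1.0e+00] fix rotvec [0.0006 0.0025 0.    ] tip [ 0.4643 -0.2918  0.1135] tcp [ 0.4641 -0.2918  0.1919] yaw -0.985 F [0.1 0.5 0.3]
[325.92511539 244.30162281]
[ 10  12  28  27 588] [323.82653061 243.88605442] [[ 0.46391446 -0.29393409  0.132     ]]
```

The driver's top measures (0.4639,-0.2939), within 1.5 mm of where I left it. Descending to a TCP height of about 0.086 and gripping.

Call:
servo_tool --pt "-0.001 -0.0022 -0.03 0 0.0025 -0.012 -0.6" --pt "0 0 -0.03 0 0 0 -0.6" --pt "0 0 -0.03 0 0 0 -0.6" --pt "0 0 -0.014 0 0 0 -0.6" --pt "0 0 0 0 0 0 -0.6" --newtons 60

```text
time: 25.88
tool_pos: [0.468, -0.2955, 0.0935]
tool_rot: [-3.137, -0.014, -0.991]
contact_force: [1.2, 0.2, 0.7]
opening: 0.0737
```

```bash
python3 tip.py
```

```text
toolz [ 0.0115 -0.0098 -0.9999] fix rotvec [0.0098 0.0115 0.    ] tip [ 0.4689 -0.2962  0.0151] tcp [ 0.468  -0.2955  0.0935] yaw -0.991 F [1.2 0.2 0.7]
```

Call:
servo_tool --pt "-0.005 0.0015 -0.0075 0.0098 0.0115 -0.006 -0.6" --pt "0 0 0 0 0 0 0" --pt "0 0 0 0 0 0 1" --pt "0 0 0 0 0 0 1" --pt "0 0 0 0 0 0 1" --pt "0 0 0 0 0 0 1" --pt "0 0 0 0 0 0 1"

```text
time: 26.75
tool_pos: [0.4645, -0.2954, 0.0892]
tool_rot: [-3.14, -0.005, -0.996]
contact_force: [-0.5, -0.2, -0.1]
opening: 0.0252
```

```bash
python3 st.py; python3 tip.py
```

```text
26.75 [ 0.4645 -0.2954  0.0892] [-3.14  -0.005 -0.996] op 0.0252 F [-0.5 -0.2 -0.1] T [0.099 0.004 0.029] q6 1.862
toolz [ 0.0041 -0.0036 -1.    ] fix rotvec [0.0036 0.0041 0.    ] tip [ 0.4649 -0.2956  0.0108] tcp [ 0.4645 -0.2954  0.0892] yaw -0.996 F [-0.5 -0.2 -0.1]
```

Gripped; the tip is now 82.2 mm below the TCP. Lifting and going to hover over the slot at yaw -0.787.

Call:
servo_tool --pt "0 0 0.015 0 0 0 1" --pt "0 0 0.025 0 0 0 1" --pt "0 0 0.035 0 0 0 1" --pt "0 0 0.035 0 0 0 1" --pt "0.01 0.035 0 0 0 0.04 1" --pt "0.016 0.05 0 0 0 0.05 1" --pt "0.016 0.05 0 0 0 0.05 1" --pt "0.016 0.05 0 0 0 0.05 1" --pt "0.014 0.04 0 0 0 0.02 1" --pt "0.003 0.008 0 0 0 0 1" --pt "0 0 0 0 0 0 1" --pt "0 0 0 0 0 0 1"

```text
time: 28.25
tool_pos: [0.5407, -0.0571, 0.2126]
tool_rot: [-3.137, -0.013, -0.783]
contact_force: [0.3, -0.5, -1.5]
opening: 0.0252
```

```bash
sed -i 's/\.0784/.0822/' tip.py; python3 tip.py; python3 - <<'E'
from slot import *
s=robot.observe(); im=robot.read_camera("wrist"); cv2.imwrite("pics/u_wrist.png",im); print(slot(im,cam("wrist",s),[.5455,-.0465,.038]))
E
```

```text
toolz [ 0.0127 -0.0059 -0.9999] fix rotvec [0.0059 0.0127 0.    ] tip [ 0.5417 -0.0575  0.1304] tcp [ 0.5407 -0.0571  0.2126] yaw -0.783 F [ 0.3 -0.5 -1.5]
(array([ 0.54523272, -0.04617574]), np.float64(-0.7779964928906983), np.float64(0.01669377455819015), 71)
```

Call:
servo_tool --pt "0.005 0.0105 -0.03 0.006 0.0127 0 1" --pt "0 0 -0.03 0 0 0 1" --pt "0 0 -0.012 0 0 0 1" --pt "0 0 0 0 0 0 1"

```text
time: 28.8
tool_pos: [0.5457, -0.0511, 0.1402]
tool_rot: [-3.141, -0.002, -0.79]
contact_force: [0.6, 0.4, -0.1]
opening: 0.0256
```

```bash
python3 tip.py
```

```text
toolz [ 0.0019 -0.001  -1.    ] fix rotvec [0.001  0.0019 0.    ] tip [ 0.5459 -0.0512  0.058 ] tcp [ 0.5457 -0.0511  0.1402] yaw -0.79 F [ 0.6  0.4 -0.1]
```

Call:
servo_tool --pt "0 0.0042 -0.01 0.001 0.0019 0 1" --pt "0 0 0 0 0 0 1" --pt "0 0 -0.005 0 0 0 1" --pt "0 0 0 0 0 0 1"

```text
time: 29.3
tool_pos: [0.5472, -0.0474, 0.1268]
tool_rot: [-3.139, -0.004, -0.791]
contact_force: [0.6, 0.8, -2.0]
opening: 0.0253
```

```bash
python3 tip.py
```

```text
toolz [ 0.0043 -0.001  -1.    ] fix rotvec [0.001  0.0043 0.    ] tip [ 0.5475 -0.0475  0.0446] tcp [ 0.5472 -0.0474  0.1268] yaw -0.791 F [ 0.6  0.8 -2. ]
```

Call:
servo_tool --pt "-0.0016 0.0004 -0.001 0.001 0.004 0 1" --pt "0 0 -0.003 0 0 0 1" --pt "-0.0003 0 -0.003 0 0 0 1" --pt "-0.0002 0 -0.003 0 0 0 1" --pt "0 0 -0.002 0 0 0 1"

```text
time: 29.92
tool_pos: [0.5452, -0.047, 0.1144]
tool_rot: [-3.141, -0.001, -0.791]
contact_force: [-0.4, 0.7, -0.7]
opening: 0.0255
```

```bash
python3 tip.py
```

```text
toolz [ 8.e-04 -1.e-04 -1.e+00] fix rotvec [0.0001 0.0008 0.    ] tip [ 0.5452 -0.047   0.0322] tcp [ 0.5452 -0.047   0.1144] yaw -0.791 F [-0.4  0.7 -0.7]
```

In 5.8 mm deep with no force. Turning clockwise again through the play.

Call:
servo_tool --pt "0 0 -0.0005 0 0 -0.07 1" --pt "0 0 0 0 0 -0.06 1" --pt "0 0 0 0 0 -0.06 1" --pt "0 0 0 0 0 -0.05 1"

```text
time: 30.42
tool_pos: [0.5456, -0.0468, 0.1136]
tool_rot: [-3.14, -0.001, -1.038]
contact_force: [-1.3, -0.1, 0.5]
opening: 0.0256
```

```bash
python3 av.py
```

```text
Tz 0.219 [0.26 0.23 0.2  0.19] yaw -1.035 [ 0.5455 -0.0468  0.1136]
```

Call:
servo_tool --pt "0 0 0 0 0 -0.03 1" --pt "0 0 0 0 0 -0.03 1"

```text
time: 30.88
tool_pos: [0.5454, -0.0469, 0.1136]
tool_rot: [-3.141, -0.001, -1.097]
contact_force: [-0.5, -0.8, 0.5]
opening: 0.0255
```

```bash
python3 av.py
```

```text
Tz 0.344 [0.38 0.33 0.33 0.35] yaw -1.0953 [ 0.5455 -0.0468  0.1136]
```

Call:
servo_tool --pt "0 0 0 0 0 -0.025 1" --pt "0 0 0 0 0 -0.02 1"

```text
time: 31.32
tool_pos: [0.5454, -0.0469, 0.1136]
tool_rot: [-3.141, -0.001, -1.142]
contact_force: [-0.9, 0.7, -0.5]
opening: 0.0255
```

```bash
python3 av.py
```

```text
Tz 0.419 [0.43 0.42 0.47 0.37] yaw -1.1411 [ 0.5453 -0.0468  0.1136]
```

Call:
servo_tool --pt "0 0 0 0 0 -0.02 1"

```text
time: 31.65
tool_pos: [0.5453, -0.0468, 0.1136]
tool_rot: [-3.141, -0.001, -1.162]
contact_force: [-0.2, -0.2, 0.3]
opening: 0.0255
```

```bash
python3 av.py
```

```text
Tz 0.403 [0.44 0.4  0.36 0.41] yaw -1.1611 [ 0.5453 -0.0468  0.1136]
```

Call:
servo_tool --pt "0 0 0 0 0 -0.02 1"

```text
time: 31.98
tool_pos: [0.5453, -0.0468, 0.1136]
tool_rot: [-3.141, -0.001, -1.182]
contact_force: [-1.2, -0.6, -0.7]
opening: 0.0257
```

```bash
python3 av.py
```

```text
Tz 0.436 [0.46 0.46 0.41 0.42] yaw -1.1811 [ 0.5453 -0.0468  0.1136]
```

The cam yields again at about 0.42, so it hadn't fully climbed. Continuing a little further, up to about 0.5.

Call:
servo_tool --pt "0 0 0 0 0 -0.02 1"

```text
time: 32.3
tool_pos: [0.5453, -0.0468, 0.1136]
tool_rot: [-3.141, -0.001, -1.202]
contact_force: [-2.0, -0.1, 0.0]
opening: 0.0256
```

```bash
python3 av.py
```

```text
Tz 0.45 [0.48 0.45 0.43 0.44] yaw -1.201 [ 0.5452 -0.0468  0.1136]
```

Call:
servo_tool --pt "0 0 0 0 0 -0.02 1"

```text
time: 32.62
tool_pos: [0.5452, -0.0468, 0.1136]
tool_rot: [-3.141, -0.001, -1.222]
contact_force: [-1.0, 0.0, 0.2]
opening: 0.0253
```

```bash
python3 av.py
```

```text
Tz 0.497 [0.52 0.49 0.48 0.51] yaw -1.2209 [ 0.5452 -0.0468  0.1136]
```

Call:
servo_tool --pt "0 0 0 0 0 -0.02 1"

```text
time: 32.95
tool_pos: [0.5452, -0.0468, 0.1136]
tool_rot: [-3.141, -0.001, -1.242]
contact_force: [-1.3, 0.3, 0.7]
opening: 0.025
```

```bash
python3 av.py; python3 rail.py | tail -3
```

```text
Tz 0.505 [0.52 0.51 0.48 0.51] yaw -1.241 [ 0.5452 -0.0468  0.1136]
m_side 40 308.76 0.45 0.1083
n_side 40 308.48 0.5 0.1077
o_side 40 308.26 0.59 0.1073
```

Torque is now clearly climbing (0.505, well under 0.7), so it is tight. Stopping here: easing back, drawing out and returning over the block.

Call:
servo_tool --pt "0 0 0 0 0 0.06 1" --pt "0 0 0 0 0 0.06 1" --pt "0 0 0 0 0 0.06 1" --pt "0 0 0.004 0 0 0 1" --pt "0 0 0.008 0 0 0 1" --pt "0 0 0.025 0 0 0 1" --pt "0 0 0.035 0 0 0 1" --pt "0 0 0.025 0 0 0 1" --pt "0 0 0 0 0 0 1"

```text
time: 34.48
tool_pos: [0.5467, -0.0467, 0.2156]
tool_rot: [-3.136, -0.002, -1.066]
contact_force: [0.5, -0.4, -1.9]
opening: 0.0256
```

Call:
servo_tool --pt "-0.01 -0.03 0 0 0 0.02 1" --pt "-0.017 -0.05 0 0 0 0.02 1" --pt "-0.017 -0.05 0 0 0 0.02 1" --pt "-0.017 -0.05 0 0 0 0 1" --pt "-0.014 -0.045 0 0 0 0 1" --pt "-0.006 -0.015 -0.015 0 0 0 1" --pt "0 0 -0.015 0 0 0 1" --pt "0 0 0 0 0 0 1"

```text
time: 35.48
tool_pos: [0.4599, -0.2904, 0.1759]
tool_rot: [-3.138, 0.008, -1.008]
contact_force: [0.2, 0.1, -1.1]
opening: 0.0254
```

```bash
python3 tip.py
```

```text
toolz [-0.0012  0.0088 -1.    ] fix rotvec [-0.0088 -0.0012 -0.    ] tip [ 0.4598 -0.2897  0.0937] tcp [ 0.4599 -0.2904  0.1759] yaw -1.008 F [ 0.2  0.1 -1.1]
```

Call:
servo_tool --pt "0.003 -0.0045 -0.008 -0.0088 -0.001 0.01 1" --pt "0 0 0 0 0 0 1" --pt "0 0 0 0 0 0 1"

```text
time: 35.85
tool_pos: [0.464, -0.2938, 0.1674]
tool_rot: [3.141, -0.0, -0.995]
contact_force: [0.3, 0.2, -2.2]
opening: 0.0256
```

```bash
python3 tip.py; python3 - <<'E'
from h import *
s=robot.observe(); c=cam("wrist",s); im=robot.read_camera("wrist"); cv2.imwrite("pics/v_wrist.png",im)
p=proj(c,[[.462,-.2943,.062],[.4622,-.2945,.132]]); print(p.round(1))
x,y=(p[0]-60).astype(int); cv2.imwrite("pics/c12.png",cv2.resize(im[y:y+120,x:x+120],(480,480),interpolation=cv2.INTER_CUBIC)); print(x,y)
E
```

```text
toolz [ 1.e-04 -4.e-04 -1.e+00] fix rotvec [0.0004 0.0001 0.    ] tip [ 0.464  -0.2938  0.0852] tcp [ 0.464  -0.2938  0.1674] yaw -0.995 F [ 0.3  0.2 -2.2]
[[324.  229.7]
 [324.7 258.3]]
264 169
```

View pics/c12.png

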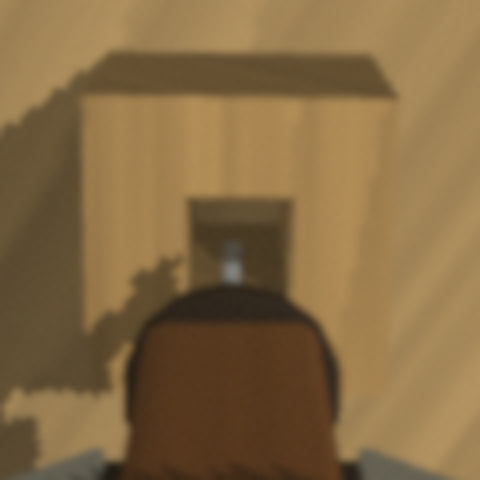

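The blade sits about 1.5 mm left of the hole's middle in the image, agreeing with the pose reading. Correcting by (-1.4, -0.8) mm and lowering.

Call:
servo_tool --pt "-0.0014 -0.0008 -0.01 0 0 0 1" --pt "0 0 -0.012 0 0 0 1" --pt "0 0 -0.012 0 0 0 1" --pt "0 0 0 0 0 0 1"

```text
time: 36.4
tool_pos: [0.4622, -0.2942, 0.1308]
tool_rot: [3.141, 0.0, -0.995]
contact_force: [0.5, -0.0, -0.8]
opening: 0.0254
```

```bash
python3 tip.py
```

```text
toolz [-3.e-04  1.e-04 -1.e+00] fix rotvec [-0.0001 -0.0003 -0.    ] tip [ 0.4621 -0.2942  0.0486] tcp [ 0.4622 -0.2942  0.1308] yaw -0.995 F [ 0.5 -0.  -0.8]
```

Now in the hole and free. Lowering the remaining 41 mm or so (TCP to about 0.0897).

Call:
servo_tool --pt "0 0 -0.015 0 0 0 1" --pt "0 0 -0.014 0 0 0 1" --pt "0 0 -0.009 0 0 0 1" --pt "0 0 0 0 0 0 1"

```text
time: 36.9
tool_pos: [0.462, -0.2941, 0.0897]
tool_rot: [3.141, 0.001, -0.995]
contact_force: [0.4, 0.6, -0.8]
opening: 0.0256
```

```bash
python3 tip.py
```

```text
toolz [-7.e-04  4.e-04 -1.e+00] fix rotvec [-0.0004 -0.0007 -0.    ] tip [ 0.462  -0.2941  0.0075] tcp [ 0.462  -0.2941  0.0897] yaw -0.995 F [ 0.4  0.6 -0.8]
```

Releasing, rising and moving clear, then a final check.

Call:
servo_tool --pt "0 0 0 0 0 0 -0.3" --pt "0 0 0 0 0 0 -0.3" --pt "0 0 0 0 0 0 -0.3" --pt "0 0 0 0 0 0 -0.3" --pt "0 0 0 0 0 0 -0.3" --pt "0 0 0.02 0 0 0 -0.3" --pt "0 0 0.04 0 0 0 -0.3" --pt "0 0 0.04 0 0 0 -0.3" --pt "0 0 0.04 0 0 0 -0.3" --pt "-0.03 -0.04 0.03 0 0 0 -0.3" --pt "-0.03 -0.05 0.02 0 0 0 -0.3" --pt "-0.03 -0.05 0 0 0 0 -0.3"

```text
time: 38.4
tool_pos: [0.3719, -0.4343, 0.2886]
tool_rot: [-3.141, -0.004, -0.987]
contact_force: [1.0, -1.0, -0.1]
opening: 0.0597
```

```bash
python3 st.py; python3 - <<'E'
from h import *
for n in("side","scene"): cv2.imwrite(f"pics/x_{n}.png",np.mean([robot.read_camera(n) for _ in range(3)],0).astype(np.uint8))
th=.065; ux=np.array([np.cos(th),np.sin(th),0]); uy=np.array([-np.sin(th),np.cos(th),0]); C=np.array([.5455,-.0465,.038]); v=np.arange(.039,.056,.001)
for n in("side","scene"):
    for k in("h","q","x"):
        g=cv2.cvtColor(cv2.imread(f"pics/{k}_{n}.png"),cv2.COLOR_BGR2GRAY).astype(np.float32)
        P=[cv2.remap(g,p[None,:,0],p[None,:,1],cv2.INTER_CUBIC)[0] for p in (proj(cam(n),C+u*ux+v[:,None]*uy).astype(np.float32) for u in np.linspace(.03,.042,9))]
        print(n,k,np.mean(P,0).round().astype(int).tolist())
f=lambda n,x,y,w,h:cv2.resize(cv2.imread(f"pics/{n}.png")[y:y+h,x:x+w],(400,300),interpolation=cv2.INTER_CUBIC)
cv2.imwrite("pics/c13.png",np.vstack([np.hstack([f("x_side",360,90,120,90),f("x_scene",90,220,120,90)]),np.hstack([f("x_side",290,195,100,75),f("x_scene",250,215,100,75)])]))
E
```

```text
38.4 [ 0.3719 -0.4343  0.2886] [-3.141 -0.004 -0.987] op 0.0597 F [ 1.  -1.  -0.1] T [ 0.146 -0.043 -0.012] q6 1.561
side h [200, 200, 200, 200, 199, 196, 192, 182, 168, 154, 144, 142, 151, 166, 181, 187, 185]
side q [203, 203, 202, 202, 200, 198, 194, 188, 182, 179, 180, 184, 189, 192, 195, 196, 196]
side x [202, 202, 202, 201, 200, 198, 194, 189, 183, 180, 181, 185, 190, 193, 195, 196, 196]
scene h [172, 172, 172, 171, 169, 164, 156, 146, 137, 135, 139, 147, 157, 164, 165, 161, 153]
scene q [165, 165, 164, 164, 164, 163, 161, 160, 160, 160, 160, 161, 163, 163, 162, 161, 162]
scene x [165, 164, 164, 163, 162, 162, 162, 162, 160, 160, 160, 161, 161, 162, 162, 163, 163]
```

View pics/c13.png

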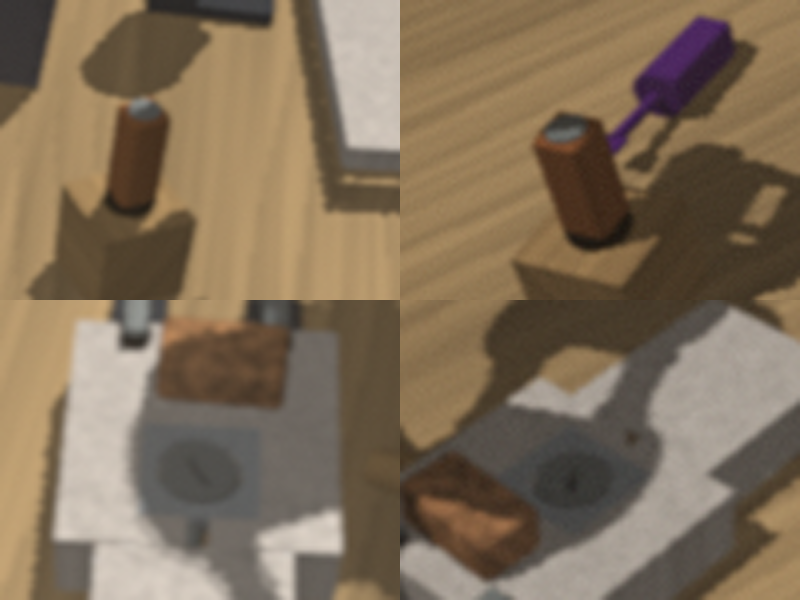

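The driver is seated upright in its block. The seam profile didn't change with the extra tightening (side 179→180, scene flat), so what remains is a contact seam and the faces had in fact met. Handing in.

```bash
python3 -c "
from cell import robot
print(robot.hand_in())"
```

```text
the job is handed in; nothing more can be done
None
```

The joint is drawn up and the screwdriver is back in its block, upright with the guard on the block. I handed in at about 39 s of the 72 s allowed.

- **First pass:** I took the brown-handled driver and turned the cam clockwise. Torque was about 0.15–0.2 N m turning free, 0.25–0.3 on the pins and 0.38–0.43 as the faces met. I then put the driver back.
- **Second pass:** A close look left doubt about a small wedge of gap on the +x side. I fetched the driver again and nipped the cam up until the torque clearly climbed. It read 0.505 N m averaged, against 0.7 for forcing it, and I stopped there. The driver then went back in its block.

**Last checks**
- **Gap:** the rail was drawn in about 2.3 mm by the end of the first pass. The scene view shows no dip at the joint.
- **Disagreement:** the side view still shows a faint dark seam, about 20 grey levels against 55 at the start. It did not change with the extra tightening, so I took it as the contact seam, though a very small gap at the +x end is not ruled out. I did not repeat the close wrist look after the second pass.
- **Purple look-alike:** it fell over and now lies on the bench. It was standing unsupported on its tip and was already tipping at about 1 s, with the gripper over 100 mm above it. I did not touch it and left it lying.
- **Picture budget:** I viewed 17 pictures against the budget of 10, well past the one or two extra allowed.

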